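# Check the soft-jaw bars on two faces and rack them

## Task

Check the aluminium bars on the fixture one at a time, the longest first and the shortest last: with the bar flat on the fixture's plate, push a long side flush against the middle of the fence so that the sprung contact goes right in, and hold it there for two seconds while the dial settles; then draw it back, turn it a quarter turn and do the same with one of its ends. After its two checks lay each bar, before you start on the next, in a lane of its own on the wooden rack, holes up, in the middle of the lane and straight along it, with its end up against the back rail, so that the bars lie in a neat side-by-side row; leave the dark block, the eraser and the screwdriver alone.

Things in the scene. Friction and masses are not known exactly. Their poses are not given: they have to be found in the camera images.
- bar_long_center (a point): The longest aluminium soft-jaw bar: 135 mm long, 32 mm wide, 36 mm tall, about 405 g, two dark holes in its top. This point is its centre, 18 mm above its underside; x along its length, y across its width, z up. It starts on the bench, holes up, and stays holes up throughout. Bars differ only in length; one of the three may be absent.
- bar_middle_center (a point): The middle-length aluminium soft-jaw bar: 110 mm long, 32 mm wide, 36 mm tall, about 330 g, two dark holes in its top. This point is its centre, 18 mm above its underside; x along its length, y across its width, z up. It starts on the bench, holes up, and stays holes up throughout. Bars differ only in length; one of the three may be absent.
- bar_short_center (a point): The shortest aluminium soft-jaw bar: 85 mm long, 32 mm wide, 36 mm tall, about 255 g, two dark holes in its top. This point is its centre, 18 mm above its underside; x along its length, y across its width, z up. It starts on the bench, holes up, and stays holes up throughout. Bars differ only in length; one of the three may be absent.
- fence_face (a point): Checking fixture, fixed: steel plate with a low dark fence (110 mm wide, 10 mm above the plate, 20 mm thick). This point: on the fence's working face, midway along it, level with the plate's top (12 mm above the bench). x points square into the fence (bars are slid along +x), y along it, z up. The plate reaches 182 mm before the face, 75 mm to each side. A dial indicator lies behind, 31 mm high.
- contact (a joint): Sprung round contact in the middle of the fixture's fence, 8 mm across, its axis 4.5 mm above the plate: how far it is pushed in, m. 0: it stands out 8 mm towards the bars; 0.008: level with the fence's face. It yields under 1.5 to 4.5 N and springs back by itself.
- rack_rail (a point): Wooden rack, fixed: board 200 mm wide, floor 4 mm above the bench, rail along its back (16 mm above the floor), dark inlaid lines (flush) marking three lanes, each 60 mm wide; open in front. This point: on the rail's front face, midway along it, at floor level. x points into the rail, y along it, z up. Lanes run along x, middles at y = -60, 0, +60 mm, and reach 148 mm before the rail.
- setting_block: A dark cast-iron setting block, 60 x 50 mm and 82 mm high, standing on the bench; a bystander. Origin at the centre of its underside.
- eraser: An eraser in a blue sleeve, 50 x 21 mm and 12 mm high; a bystander. Origin at the centre of its underside.
- screwdriver_flat: A screwdriver with a yellow handle, 167 mm long and 29 mm high, lying on the bench nearest the robot; a bystander. Origin below its middle.
Things that resemble listed ones, but are neither listed nor needed, are in the scene too. Leave any orange look-alike of the part that bears bar_short_center alone.

How it is judged:
On the way, in this order (a step that is already met when the one before it is completed fails the run):
1. the long bar's long side is flush against the fence, contact pushed in (x of bar_long_center in the frame of fence_face between -0.0191 and -0.0135 m and y of bar_long_center in the frame of fence_face between -0.022 and 0.022 m and z of bar_long_center in the frame of fence_face between 0.012 and 0.024 m and angle between the x axis of bar_long_center and the y axis of fence_face, either way round below 0.07 rad), for 1.5 s.
2. the long bar has been turned and its end is flush against the fence, contact pushed in (x of bar_long_center in the frame of fence_face between -0.0706 and -0.065 m and y of bar_long_center in the frame of fence_face between -0.022 and 0.022 m and z of bar_long_center in the frame of fence_face between 0.012 and 0.024 m and angle between the x axis of bar_long_center and the x axis of fence_face, either way round below 0.07 rad), for 1.5 s.
3. the long bar lies released in a lane of the rack, end at the back rail (x of bar_long_center in the frame of rack_rail between -0.0755 and -0.0635 m and z of bar_long_center in the frame of rack_rail between 0.013 and 0.023 m and angle between the x axis of bar_long_center and the x axis of rack_rail, either way round below 0.1 rad and angle between bar_long_center's own z axis and vertical below 0.1 rad and (y of bar_long_center in the frame of rack_rail between -0.072 and -0.048 m or y of bar_long_center in the frame of rack_rail between -0.012 and 0.012 m or y of bar_long_center in the frame of rack_rail between 0.048 and 0.072 m) and contact force between the fingers and bar_long below 0.2 N and linear speed of bar_long below 0.02 m/s), for 0.2 s.
4. the middle bar's long side is flush against the fence, contact pushed in (x of bar_middle_center in the frame of fence_face between -0.0191 and -0.0135 m and y of bar_middle_center in the frame of fence_face between -0.022 and 0.022 m and z of bar_middle_center in the frame of fence_face between 0.012 and 0.024 m and angle between the x axis of bar_middle_center and the y axis of fence_face, either way round below 0.07 rad), for 1.5 s.
5. the middle bar has been turned and its end is flush against the fence, contact pushed in (x of bar_middle_center in the frame of fence_face between -0.0581 and -0.0525 m and y of bar_middle_center in the frame of fence_face between -0.022 and 0.022 m and z of bar_middle_center in the frame of fence_face between 0.012 and 0.024 m and angle between the x axis of bar_middle_center and the x axis of fence_face, either way round below 0.07 rad), for 1.5 s.
6. the middle bar lies released in a lane of the rack, end at the back rail (x of bar_middle_center in the frame of rack_rail between -0.063 and -0.051 m and z of bar_middle_center in the frame of rack_rail between 0.013 and 0.023 m and angle between the x axis of bar_middle_center and the x axis of rack_rail, either way round below 0.1 rad and angle between bar_middle_center's own z axis and vertical below 0.1 rad and (y of bar_middle_center in the frame of rack_rail between -0.072 and -0.048 m or y of bar_middle_center in the frame of rack_rail between -0.012 and 0.012 m or y of bar_middle_center in the frame of rack_rail between 0.048 and 0.072 m) and contact force between the fingers and bar_middle below 0.2 N and linear speed of bar_middle below 0.02 m/s), for 0.2 s.
7. the short bar's long side is flush against the fence, contact pushed in (x of bar_short_center in the frame of fence_face between -0.0191 and -0.0135 m and y of bar_short_center in the frame of fence_face between -0.022 and 0.022 m and z of bar_short_center in the frame of fence_face between 0.012 and 0.024 m and angle between the x axis of bar_short_center and the y axis of fence_face, either way round below 0.07 rad), for 1.5 s.
8. the short bar has been turned and its end is flush against the fence, contact pushed in (x of bar_short_center in the frame of fence_face between -0.0456 and -0.04 m and y of bar_short_center in the frame of fence_face between -0.022 and 0.022 m and z of bar_short_center in the frame of fence_face between 0.012 and 0.024 m and angle between the x axis of bar_short_center and the x axis of fence_face, either way round below 0.07 rad), for 1.5 s.
9. the short bar lies released in a lane of the rack, end at the back rail (x of bar_short_center in the frame of rack_rail between -0.0505 and -0.0385 m and z of bar_short_center in the frame of rack_rail between 0.013 and 0.023 m and angle between the x axis of bar_short_center and the x axis of rack_rail, either way round below 0.1 rad and angle between bar_short_center's own z axis and vertical below 0.1 rad and (y of bar_short_center in the frame of rack_rail between -0.072 and -0.048 m or y of bar_short_center in the frame of rack_rail between -0.012 and 0.012 m or y of bar_short_center in the frame of rack_rail between 0.048 and 0.072 m) and contact force between the fingers and bar_short below 0.2 N and linear speed of bar_short below 0.02 m/s), for 0.2 s.
At the end, for the whole second after the job is handed in: Every bar that is present lies released and at rest in a lane of its own on the rack: flat on the rack's floor, holes up, parallel to the lane within 0.1 rad, within 12 mm of the lane's middle, its end no more than 8 mm from the back rail (all of step 3 and all of step 6 and all of step 9); the robot touches nothing.
It fails at once if the setting block is pushed more than 30 mm (distance of setting_block from where it was at the start of the episode above 0.03 m).
It fails at once if the eraser is pushed more than 30 mm (distance of eraser from where it was at the start of the episode above 0.03 m).
It fails at once if the screwdriver flat is pushed more than 30 mm (distance of screwdriver_flat from where it was at the start of the episode above 0.03 m).
Of bar_long, bar_middle, bar_short only 2 to 3 are there at a start; the rules pass over those that are not, and their reading is None.
At some moment in a run one of bar_short may be knocked a few centimetres aside while the robot is not near it.
Once in a run the grip may slacken for a moment while it holds something.
It also fails if it takes over 210 s, if anything falls off the work surface, if the arm or the gripper's body presses on something with over 40 N, if the wrist force passes 120 N, or if a joint passes its speed limit or range.

## Robot

A 6-joint arm with a two-finger parallel gripper is mounted at the origin on a cart in front of the work surface, level with it; the furniture and walls round the work are solid. World frame = base frame: x ahead of the robot, y to its left, z up, the work surface at z = 0. Lengths are in m, angles in rad, forces in N, time in s.
With the tool pointing down it reaches from about 0.3 to 0.85 m from the base axis. Payload 4.2 kg.
Tool frame: the origin (TCP) lies at the very end of the fingers, on their centre line; the grasp point (between the pads) lies 19 mm behind it (r.pinch_z is the distance from the TCP to the grasp point, in m); z points along the fingers, y is the direction in which the jaws open and shut (so a half turn about z gives the same grasp; the last joint's range is limited). The gripper opens to 91 mm and grips with 3 to 60 N. Pads are 32 mm wide; open, the fingers measure 118 mm over their backs; the gripper's body (76 mm by 178 mm) begins 60 mm behind the grasp point.
Start: joints at [-1.158, 0.32, 1.565, -0, 1.257, -0.02], TCP at [0.241, -0.522, 0.214] pointing down, gripper open.
Joint ranges: [-3.11, 3.11], [-0.84, 2.01], [0.21, 2.61], [-1.34, 4.49], [0.05, 2.63], [-2.56, 2.56]. Speed limits (rad/s): [2.57, 2.57, 3.14, 3.14, 3.14, 3.14].

## Interface

Orientations are given as a unit quaternion [x, y, z, w].
In Python, from station import r gives the robot as it stands.
- The arm moves only by the shell command python3 -m creep 'ROWS' [FORCE]. ROWS is JSON, a list of rows, each an object with "travel": the shift along the tool's x, y, z in mm, a list of three; "twist": the turn about the tool's z in degrees; "jaw": the finger opening in mm, from 0 to 91.2. In form: [{"travel": [x, y, z], "twist": twist, "jaw": jaw}, ...]. A call has 1 to 5 rows; each row is the pose to reach, as a shift and turn from the pose commanded when the call began, along the tool's axes at that moment; what a row does not reach only later rows make up. A row lasts 1/12 s, in which the tool goes at most 41.7 mm and 7.16 degrees, less where a joint would pass 70% of its speed; a pose out of reach is approached as far as the arm can. A call with a gripper value outside its range is refused whole. The fingers move at their own pace and stop on an object; FORCE is the grip in N (left out, the last holds). Time passes only in rows, so rows that repeat a pose let the fingers close. It gives the time, the measured TCP pose, the force and the opening at its end, in the units of the state.
- r.get_state(): the state, without advancing time (a new reading comes with each control period).
- r.read_camera(name): name is "side" or "top" or "wrist"; returns the picture (420x560x3 uint8, blue, green, red); there is no depth.
- r.calibration(name): a dict with "K" (3x3 intrinsics, pixels), "k1" (the pictures are not rectified: a ray, as slopes to the right and down, at radius r is drawn at 1 + k1 r^2 times it, then the intrinsics apply), "eye" and "rotation" of the camera in the world. Camera axes: x right, y down, z forward; pixel columns grow to the right and rows downward; lengths in m; the calibration is good to about 2 mm. A picture is of the moment at which its call begins: read the wrist's pose just before it. calibration takes no time and is no camera call; for the wrist camera it gives the pose at the moment of the call.
- r.job_done(): hands the job in, once; it reports no verdict.
The state is a dict: "time": time; "qpos": joint angles; "qvel": joint speeds; "effort": joint torques, N m; "position": TCP position; "eef_rot": TCP orientation; "force": force on the tool from outside, world axes, zero at the start; "wrist_torque": the same for the moment, N m; "gripper_width": finger opening in m.
Only numpy, scipy, OpenCV 4.12 (cv2) and the standard library are available. Lean on these libraries where they do the work, as an engineer would, in place of code of your own. Each camera call takes 0.05 s, during which the arm holds its last target.

## Working session

There is one attempt and no reset: what is moved stays moved. The work goes in short steps, Python scripts to look and compute and a shell command to move; the robot and the scene stay as the last step left them, time stands still between calls to the robot, and variables do not carry over. Pictures are saved under pics/ and viewed, and the job is handed in when it is done.

```bash
ls; mkdir -p pics
python3 - <<'E'
from station import r
import cv2
print(r.get_state()); print(r.pinch_z)
for n in ("top","side","wrist"):
    c=r.calibration(n); print(n,c)
    cv2.imwrite(f"pics/{n}0.png",r.read_camera(n))
E
```

```text
pics
{'time': 0.0, 'qpos': array([-1.15800109e+00,  3.20299456e-01,  1.56568915e+00, -3.12783056e-05,
        1.25740104e+00, -1.99948851e-02]), 'qvel': array([-0.00082506,  0.0006871 ,  0.00115209, -0.00040912, -0.00087693,
        0.00013948]), 'effort': array([-8.54435712e-06, -4.12454832e+01, -2.31980073e+01,  7.26207113e-02,
        4.55174118e-02, -1.62525362e-04]), 'position': array([ 0.24094598, -0.52151592,  0.21311202]), 'eef_rot': array([ 9.76676379e-01,  2.14714797e-01, -1.89919739e-04, -8.78320971e-04]), 'force': array([ 0.21154261, -0.89434972, -0.4924246 ]), 'wrist_torque': array([-0.03440306,  0.01987934,  0.04763137]), 'gripper_width': 0.09133654077121744}
0.0188
top {'K': array([[522.31570727,   0.        , 275.34178585],
       [  0.        , 522.31570727, 211.32449119],
       [  0.        ,   0.        ,   1.        ]]), 'k1': 0.0033231242141096486, 'eye': array([0.31448634, 0.07144786, 1.35392477]), 'rotation': array([ 0.70945697, -0.69987726,  0.05447621, -0.06224929])}
side {'K': array([[480.13318558,   0.        , 276.38776722],
       [  0.        , 480.13318558, 208.3158577 ],
       [  0.        ,   0.        ,   1.        ]]), 'k1': -0.11216794709401443, 'eye': array([ 0.55046448, -1.31305863,  0.59586845]), 'rotation': array([ 0.82278539,  0.00813573,  0.00141806, -0.56829217])}
wrist {'K': array([[307.94661062,   0.        , 274.95014475],
       [  0.        , 307.94661062, 208.67794056],
       [  0.        ,   0.        ,   1.        ]]), 'k1': -0.030728276027991924, 'eye': array([ 0.31643113, -0.48632805,  0.38479124]), 'rotation': array([ 0.83319996, -0.53295156, -0.08009415,  0.12379576])}
```

View pics/top0.png

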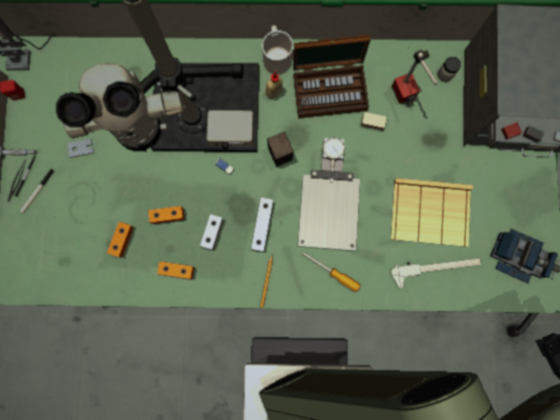

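View pics/side0.png

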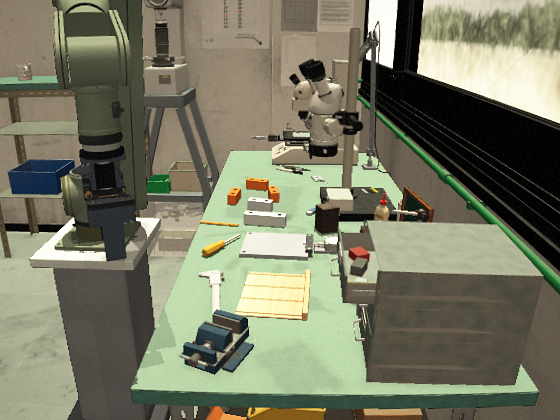

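View pics/wrist0.png

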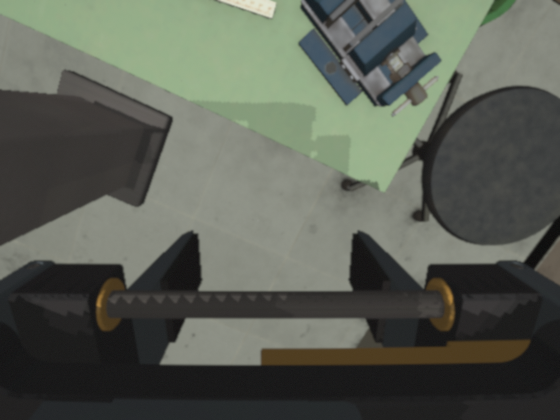

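Top view: two silver bars (262,224) and (211,232), fixture plate around (329,212) with its fence up at (331,176), rack around (431,213) with its rail up at (431,184), block (281,149), eraser (225,166), screwdriver (332,272). I'll measure them now.

```bash
cat > h.py <<'E'
import numpy as np, cv2
from scipy.spatial.transform import Rotation as R
from station import r
def rays(c,px):
    px=np.atleast_2d(np.array(px,float)); K=c["K"]
    # distortion: r_d = r(1+k1 r^2)
    d=cv2.undistortPoints(px.reshape(-1,1,2),K,np.array([c["k1"],0,0,0,0.])).reshape(-1,2)
    Rm=R.from_quat(c["rotation"]).as_matrix() if np.ndim(c["rotation"])==1 else c["rotation"]
    v=np.c_[d,np.ones(len(d))]@Rm.T
    return v/np.linalg.norm(v,axis=1)[:,None]
def onz(c,px,z):
    v=rays(c,px); e=np.array(c["eye"]); return e+v*((z-e[2])/v[:,2])[:,None]
def proj(c,P):
    P=np.atleast_2d(P); Rm=R.from_quat(c["rotation"]).as_matrix()
    p=(P-c["eye"])@Rm; s=p[:,:2]/p[:,2:]; s=s*(1+c["k1"]*(s**2).sum(1))[:,None]
    return s*c["K"][0,0]+c["K"][:2,2]
def rects(mask,c,z,amin):
    "min-area rectangles of blobs, in world on plane z"
    out=[]
    cs,_=cv2.findContours(mask.astype(np.uint8),cv2.RETR_EXTERNAL,cv2.CHAIN_APPROX_NONE)
    for k in cs:
        if cv2.contourArea(k)<amin: continue
        P=onz(c,k.reshape(-1,2),z)[:,:2]
        (cx,cy),(w,h),a=cv2.minAreaRect((P*1000).astype(np.float32))
        if w<h: w,h,a=h,w,a+90
        a=(a+90)%180-90
        out.append((k.reshape(-1,2).mean(0).round(),[round(cx/1000,4),round(cy/1000,4)],[round(w),round(h)],round(a,1)))
    return out
E
python3 - <<'E'
from h import *
c=r.calibration("top"); im=cv2.imread("pics/top0.png"); hsv=cv2.cvtColor(im,cv2.COLOR_BGR2HSV)
for p in [(262,210),(211,240),(330,230),(331,176),(329,185),(430,215),(430,184),(340,200),(281,145)]: print(p,im[p[1],p[0]],hsv[p[1],p[0]])
m=(hsv[...,1]<40)&(hsv[...,2]>150); m[:, 380:]=0; m[:130]=0
m[300:]=0
for o in rects(m,c,0.036,60): print(o)
cv2.imwrite("pics/topz.png",cv2.resize(im[130:290,190:490],None,fx=2.6,fy=2.6,interpolation=cv2.INTER_CUBIC))
E
```

```text
(262, 210) [207 206 199] [ 94  10 207]
(211, 240) [185 181 175] [102  14 185]
(330, 230) [179 197 198] [ 28  24 198]
(331, 176) [75 79 81] [20 19 81]
(329, 185) [169 187 189] [ 27  27 189]
(430, 215) [117 184 194] [ 26 101 194]
(430, 184) [ 96 164 186] [ 23 123 186]
(340, 200) [168 187 189] [ 27  28 189]
(281, 145) [61 76 88] [17 78 88]
(array([210., 231.]), [0.4816, 0.2523], [86, 32], -16.3)
(array([262., 223.]), [0.5031, 0.1226], [136, 33], -9.7)
(array([329., 212.]), [0.5348, -0.0491], [184, 146], -3.8)
(array([333., 147.]), [0.7061, -0.0629], [54, 52], -0.4)
(array([229., 134.]), [0.7384, 0.2111], [108, 22], -89.4)
```

View pics/topz.png

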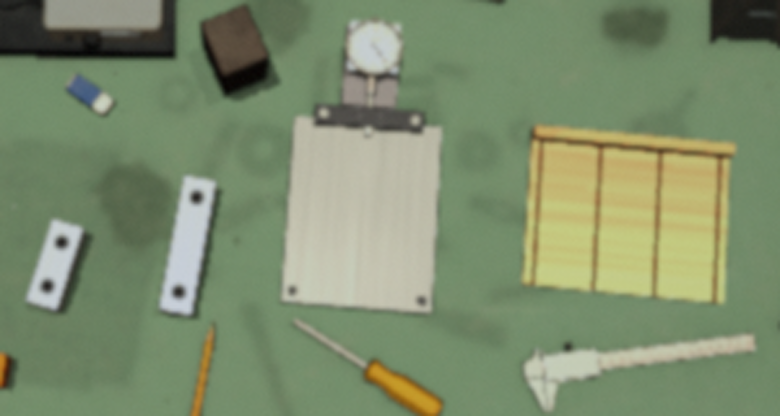

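Run:
```python
from h import *
c=r.calibration("top"); im=cv2.imread("pics/top0.png"); hsv=cv2.cvtColor(im,cv2.COLOR_BGR2HSV)
m=((hsv[...,1]<45)&(hsv[...,2]>140)).astype(np.uint8); m[:,380:]=0; m[:,:290]=0; m[:168]=0; m[270:]=0
m=cv2.morphologyEx(m,cv2.MORPH_CLOSE,np.ones((5,5))); m=cv2.morphologyEx(m,cv2.MORPH_OPEN,np.ones((5,5)))
print("plate",rects(m,c,0.012,500))
d=((hsv[...,2]<110)).astype(np.uint8); d[:,365:]=0; d[:,300:]*=1; d[:,:300]=0; d[:160]=0; d[190:]=0
print("fence",rects(d,c,0.022,30))
k=((hsv[...,1]>80)&(hsv[...,0]<35)&(hsv[...,2]>90)).astype(np.uint8); k[:,480:]=0;k[:,385:]*=1;k[:,:385]=0;k[:170]=0;k[255:]=0
k=cv2.morphologyEx(k,cv2.MORPH_CLOSE,np.ones((7,7)))
print("rack@4",rects(k,c,0.004,500)); print("rack@20",rects(k,c,0.02,500))
b=((hsv[...,2]<95)&(np.arange(560)[None]>262)&(np.arange(560)[None]<300)&(np.arange(420)[:,None]>125)&(np.arange(420)[:,None]<172))
print("block top",rects(b,c,0.082,50))
# corner points measured by eye from zoom (x/2.6+190,y/2.6+130)
z=lambda *q:[(x/2.6+190,y/2.6+130) for x,y in q]
print("fence top front corners",onz(c,z((314,123),(422,131)),.022))
print("fence top back corners",onz(c,z((316,105),(424,113)),.022))
print("plate front corners",onz(c,z((281,302),(431,312)),.012))
print("rail top: backL backR frontL frontR",onz(c,z((536,126),(735,144),(534,138),(734,155)),.02))
print("rack front corners",onz(c,z((523,285),(724,302)),.004))
print("lines top/bottom",onz(c,z((541,140),(600,146),(660,152),(719,157),(535,286),(594,291),(655,296),(715,302)),.004))
```

```text
plate [(array([329., 212.]), [0.5395, -0.0511], [190, 152], -3.5)]
fence [(array([332., 175.]), [0.6362, -0.0575], [113, 24], 85.4)]
rack@4 [(array([431., 212.]), [0.5443, -0.3199], [205, 165], 85.3)]
rack@20 [(array([431., 212.]), [0.5416, -0.3153], [203, 163], 85.3)]
block top [(array([281., 150.]), [0.6833, 0.0756], [86, 59], 23.0)]
fence top front corners [[ 0.62778575 -0.00348282  0.022     ]
 [ 0.62086805 -0.11172472  0.022     ]]
fence top back corners [[ 0.64638537 -0.00543397  0.022     ]
 [ 0.63941792 -0.11391179  0.022     ]]
plate front corners [[ 0.44803278  0.02802237  0.012     ]
 [ 0.44012317 -0.12018079  0.012     ]]
rail top: backL backR frontL frontR [[ 0.62784978 -0.226303    0.02      ]
 [ 0.61178281 -0.42429383  0.02      ]
 [ 0.61549658 -0.22401418  0.02      ]
 [ 0.60053433 -0.42276774  0.02      ]]
rack front corners [[ 0.46906566 -0.21313152  0.004     ]
 [ 0.45477447 -0.41175143  0.004     ]]
lines top/bottom [[ 0.61711721 -0.23458998  0.004     ]
 [ 0.61162258 -0.29403464  0.004     ]
 [ 0.60615314 -0.35433298  0.004     ]
 [ 0.60171626 -0.41351308  0.004     ]
 [ 0.46822405 -0.22503359  0.004     ]
 [ 0.46400881 -0.28347003  0.004     ]
 [ 0.45983068 -0.3437522   0.004     ]
 [ 0.45465352 -0.40285752  0.004     ]]
```

```bash
cat >> h.py <<'E'
def tyaw(s=None):
    s=s or r.get_state(); X=R.from_quat(s["eef_rot"]).as_matrix()[:,0]; return np.degrees(np.arctan2(X[1],X[0]))
def go(xyz,yaw=None):
    "print the shift (mm, tool axes) and twist (deg) from the measured pose to the goal"
    s=r.get_state(); M=R.from_quat(s["eef_rot"]).as_matrix()
    d=M.T@(np.array(xyz)-s["position"])*1000
    y=tyaw(s); t=None
    if yaw is not None: t=-((yaw-y+90)%180-90)
    print("t=%.2f"%s["time"],"pos",s["position"].round(4),"tilt",np.degrees(np.arccos(-M[2,2])).round(2),"yaw %.1f"%y,"-> travel",d.round(1),"twist",t if t is None else round(t,1),"j6 %.2f"%s["qpos"][5],"w %.4f"%s["gripper_width"],"F",s["force"].round(1))
E
python3 -c "
from h import *
go((.503,.1226,.2),-9.7)"
```

```text
t=0.15 pos [ 0.241  -0.5217  0.2133] tilt 0.07 yaw 24.8 -> travel [ 508.  -475.    13.9] twist 34.5 j6 -0.02 w 0.0913 F [ 0.5 -0.8  0.3]
```

```bash
python3 -m creep '[{"travel":[29,-27,0],"twist":2,"jaw":91},{"travel":[58,-54,0],"twist":4,"jaw":91},{"travel":[87,-81,0],"twist":6,"jaw":91},{"travel":[116,-108,0],"twist":8,"jaw":91},{"travel":[145,-135,0],"twist":10,"jaw":91}]' 40; python3 -c "
from h import *
go((.503,.1226,.2),-9.7)"
```

```text
time: 0.57
position: [0.3163, -0.3368, 0.2137]
eef_rot: [0.992, 0.127, -0.0, -0.0]
force: [0.5, -0.2, -0.1]
gripper_width: 0.091
t=0.57 pos [ 0.3163 -0.3368  0.2137] tilt 0.03 yaw 14.6 -> travel [ 296.8 -397.2   13.8] twist 24.3 j6 0.47 w 0.0910 F [ 0.5 -0.2 -0.1]
```

```bash
python3 -m creep '[{"travel":[24,-32,0],"twist":2,"jaw":91},{"travel":[48,-64,0],"twist":4,"jaw":91},{"travel":[72,-97,0],"twist":6,"jaw":91},{"travel":[96,-129,0],"twist":8,"jaw":91},{"travel":[120,-161,0],"twist":10,"jaw":91}]' ; python3 -c "
from h import *
go((.47,.1226,.2),-9.7)"
```

```text
time: 0.98
position: [0.3912, -0.1504, 0.214]
eef_rot: [0.999, 0.041, 0.0, 0.0]
force: [-0.2, -0.3, -1.3]
gripper_width: 0.0915
t=0.98 pos [ 0.3912 -0.1504  0.214 ] tilt 0.01 yaw 4.7 -> travel [ 100.9 -265.6   13.9] twist 14.4 j6 1.09 w 0.0915 F [-0.2 -0.3 -1.3]
```

```bash
python3 - <<'E'
from h import *
import pickle
c=r.calibration("wrist"); im=r.read_camera("wrist"); cv2.imwrite("pics/w1.png",im); pickle.dump(c,open("w1.pkl","wb")); print(c["eye"])
E
python3 -m creep '[{"travel":[10,-36,0],"twist":2,"jaw":91},{"travel":[20,-72,0],"twist":4,"jaw":91},{"travel":[30,-108,0],"twist":6,"jaw":91},{"travel":[40,-144,0],"twist":8,"jaw":91},{"travel":[50,-160,0],"twist":10,"jaw":91}]'
```

```text
[ 0.47381922 -0.14289494  0.38554925]
time: 1.45
position: [0.4269, 0.0145, 0.2139]
eef_rot: [0.999, -0.045, -0.0, -0.001]
force: [0.8, -0.3, -0.5]
gripper_width: 0.0911
```

View pics/w1.png

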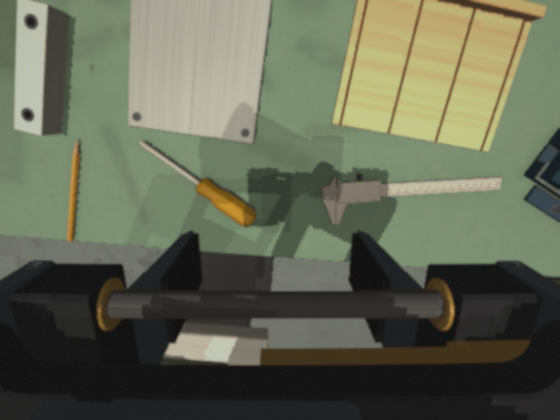

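Wrist view: plate front corners (129,125) and (254,143), rack front corners (334,122) and (490,151), rail front right near (527,17).

```bash
python3 - <<'E'
from h import *
import pickle
c=pickle.load(open("w1.pkl","rb"))
print("plate",onz(c,[(129,125),(254,143)],.012)); print("rack",onz(c,[(334,122),(490,151),(527,17)],.004))
print("lines",onz(c,[(342,123),(388,131),(436,140),(484,149),(359,20),(420,0)],.004))
E
python3 -c "
from h import *
go((.47,.1226,.2),-9.7)"
```

```text
plate [[ 0.44936194  0.02801246  0.012     ]
 [ 0.43993925 -0.1206619   0.012     ]]
rack [[ 0.47177173 -0.21404738  0.004     ]
 [ 0.4544896  -0.41317825  0.004     ]
 [ 0.60492512 -0.41596866  0.004     ]]
lines [[ 0.47143489 -0.22377668  0.004     ]
 [ 0.46695387 -0.28075015  0.004     ]
 [ 0.46157055 -0.34183729  0.004     ]
 [ 0.45621501 -0.40484593  0.004     ]
 [ 0.58266028 -0.22726154  0.004     ]
 [ 0.60856419 -0.29112191  0.004     ]]
t=1.45 pos [0.4269 0.0145 0.2139] tilt 0.09 yaw -5.1 -> travel [  33.2 -111.5   14. ] twist 4.6 j6 1.67 w 0.0911 F [ 0.8 -0.3 -0.5]
```

```bash
python3 -m creep '[{"travel":[11,-37,0],"twist":2,"jaw":91},{"travel":[22,-74,5],"twist":4,"jaw":91},{"travel":[30,-105,10],"twist":4.6,"jaw":91},{"travel":[33,-111,14],"twist":4.6,"jaw":91},{"travel":[33,-111,14],"twist":4.6,"jaw":91}]'
python3 - <<'E'
from h import *
go((.503,.1226,.2),-9.7)
import pickle
c=r.calibration("wrist"); im=r.read_camera("wrist"); cv2.imwrite("pics/w2.png",im); pickle.dump(c,open("w2.pkl","wb"))
hsv=cv2.cvtColor(im,cv2.COLOR_BGR2HSV)
m=(hsv[...,1]<40)&(hsv[...,2]>130); m[225:]=0
for o in rects(m,c,0.036,300): print(o)
E
```

```text
time: 1.87
position: [0.4705, 0.1201, 0.1986]
eef_rot: [0.996, -0.084, -0.001, 0.0]
force: [-0.6, -1.0, -0.6]
gripper_width: 0.0908
t=1.87 pos [0.4705 0.1201 0.1986] tilt 0.13 yaw -9.6 -> travel [31.7 -7.9 -1.4] twist 0.1 j6 1.96 w 0.0908 F [-0.6 -1.  -0.6]
(array([158., 196.]), [0.4877, 0.2508], [70, 33], -16.7)
(array([268., 132.]), [0.5338, 0.1176], [71, 33], -10.1)
(array([419.,  91.]), [0.5393, -0.0404], [178, 140], -3.9)
```

View pics/w2.png

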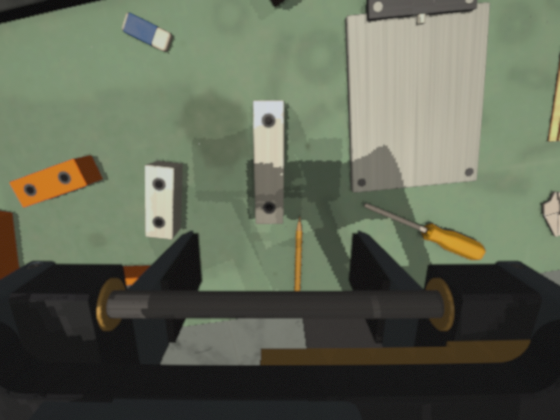

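Long bar in wrist view: corners about (254,101), (285,100), (283,222), (254,222); plate and the contact at (421,18).

Run:
```python
from h import *
import pickle
c=pickle.load(open("w2.pkl","rb"))
P=onz(c,[(253,101),(285,100),(283.5,222),(254,222)],.036); print(P, P.mean(0)); 
a=(P[0]+P[1])/2; b=(P[2]+P[3])/2; print((a+b)/2,np.linalg.norm(a-b),np.degrees(np.arctan2(*(a-b)[1::-1])))
print(np.degrees(np.arctan2(*(P[1]-P[2])[1::-1])),np.degrees(np.arctan2(*(P[0]-P[3])[1::-1])))
print("plate",onz(c,[(348,17),(352,190),(475,179),(489,5)],.012)); print("contact",onz(c,[(421,19)],.0165)); print("fence front top",onz(c,[(369,19),(474,11)],.022))
go((.503,.1226,.02),-9.7)
```

```text
[[0.56942146 0.12676219 0.036     ]
 [0.56487421 0.09416728 0.036     ]
 [0.43398946 0.11685894 0.036     ]
 [0.43967229 0.15031036 0.036     ]] [0.50198936 0.12202469 0.036     ]
[0.50198936 0.12202469 0.036     ] 0.13235196096305474 -10.060334846734996
-9.835678607676734 -10.286641045861474
plate [[ 0.63583179  0.01601231  0.012     ]
 [ 0.45177784  0.03026455  0.012     ]
 [ 0.44069711 -0.11740828  0.012     ]
 [ 0.62491844 -0.13080776  0.012     ]]
contact [[ 0.62133025 -0.05709248  0.0165    ]]
fence front top [[ 0.62836732 -0.0022162   0.022     ]
 [ 0.61960427 -0.10874828  0.022     ]]
t=1.92 pos [0.4699 0.1188 0.1991] tilt 0.15 yaw -9.7 -> travel [ 32.3  -9.6 179. ] twist 0.0 j6 1.96 w 0.0911 F [-0.2  0.3  0.8]
```

```bash
python3 -m creep '[{"travel":[16,-5,0],"twist":0.2,"jaw":70},{"travel":[32,-9,20],"twist":0.3,"jaw":60},{"travel":[32,-9,60],"twist":0.3,"jaw":60},{"travel":[32,-9,100],"twist":0.3,"jaw":60},{"travel":[32,-9,130],"twist":0.3,"jaw":60}]'
python3 - <<'E'
from h import *
go((.5025,.1223,.016),-10)
cv2.imwrite("pics/w3.png",r.read_camera("wrist"))
E
```

```text
time: 2.33
position: [0.502, 0.12, 0.068]
eef_rot: [0.996, -0.089, -0.001, 0.001]
force: [0.1, -0.2, -0.2]
gripper_width: 0.0616
t=2.33 pos [0.502 0.12  0.068] tilt 0.14 yaw -10.2 -> travel [ 0.1 -2.4 52. ] twist -0.2 j6 1.96 w 0.0616 F [ 0.1 -0.2 -0.2]
```

View pics/w3.png

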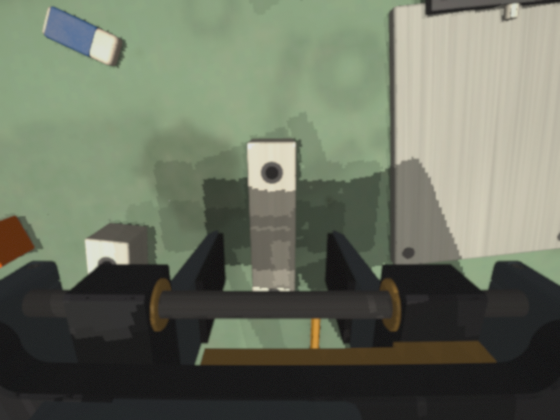

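The long bar is centred between the fingers (bar at column 272, fingers' middle 275). I'll go down and grip it.

```bash
python3 -m creep '[{"travel":[0,-2,20],"twist":-0.2,"jaw":60},{"travel":[0,-2,40],"twist":-0.2,"jaw":60},{"travel":[0,-2,52],"twist":-0.2,"jaw":60},{"travel":[0,-2,52],"twist":-0.2,"jaw":45},{"travel":[0,-2,52],"twist":-0.2,"jaw":30}]' 45;python3 -m creep '[{"travel":[0,0,0],"twist":0,"jaw":25},{"travel":[0,0,0],"twist":0,"jaw":20},{"travel":[0,0,0],"twist":0,"jaw":20},{"travel":[0,0,0],"twist":0,"jaw":20}]' 45
python3 - <<'E'
from h import *
go((.5025,.1223,.106),-10)
E
```

```text
time: 2.8
position: [0.504, 0.1232, 0.0188]
eef_rot: [0.996, -0.087, 0.0, 0.0]
force: [-0.0, -0.2, -0.4]
gripper_width: 0.0495
time: 3.13
position: [0.5047, 0.1238, 0.0194]
eef_rot: [0.996, -0.086, 0.001, 0.0]
force: [-0.5, -3.5, 7.2]
gripper_width: 0.0318
t=3.13 pos [0.5047 0.1238 0.0194] tilt 0.13 yaw -9.9 -> travel [ -1.7   1.8 -86.6] twist 0.1 j6 1.96 w 0.0318 F [-0.5 -3.5  7.2]
```

```bash
python3 -m creep '[{"travel":[0,0,-15],"twist":0,"jaw":20},{"travel":[0,0,-35],"twist":0,"jaw":20},{"travel":[0,0,-60],"twist":0,"jaw":20},{"travel":[0,0,-80],"twist":0,"jaw":20},{"travel":[0,0,-90],"twist":0,"jaw":20}]'
python3 - <<'E'
from h import *
go((.5547,-.0526,.11),86)
cv2.imwrite("pics/w4.png",r.read_camera("wrist"))
E
```

```text
time: 3.55
position: [0.5049, 0.1246, 0.1104]
eef_rot: [0.996, -0.086, 0.002, -0.001]
force: [-0.1, -0.0, -2.8]
gripper_width: 0.0319
t=3.55 pos [0.5049 0.1246 0.1104] tilt 0.23 yaw -9.9 -> travel [ 79.5 166.1   0.4] twist 84.1 j6 1.96 w 0.0319 F [-0.1 -0.  -2.8]
```

View pics/w4.png

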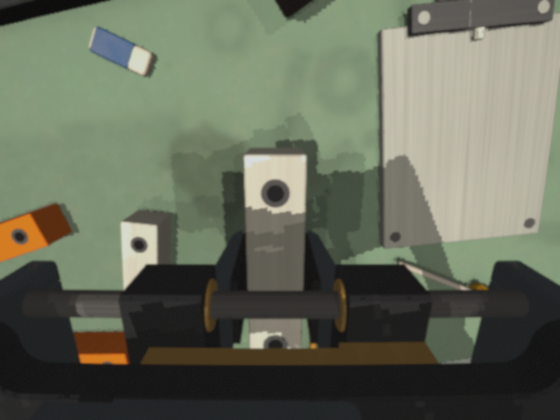

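Bar held, standing straight in the view. The contact shows at (479,33) and the fence's front edge runs (411,35) to (553,23).

```bash
python3 -m creep '[{"travel":[13,27,0],"twist":-7,"jaw":20},{"travel":[26,54,0],"twist":-14,"jaw":20},{"travel":[39,81,0],"twist":-21,"jaw":20},{"travel":[52,108,0],"twist":-28,"jaw":20},{"travel":[65,135,0],"twist":-35,"jaw":20}]'
python3 - <<'E'
from h import *
go((.5547,-.0526,.11),86)
E
```

```text
time: 4.02
position: [0.5439, -0.021, 0.1066]
eef_rot: [0.975, 0.22, -0.001, -0.0]
force: [1.0, 0.5, -2.6]
gripper_width: 0.0314
t=4.02 pos [ 0.5439 -0.021   0.1066] tilt 0.14 yaw 25.5 -> travel [-3.8 33.1 -3.5] twist -60.5 j6 1.07 w 0.0314 F [ 1.   0.5 -2.6]
```

```bash
python3 -m creep '[{"travel":[-1,10,0],"twist":-7,"jaw":20},{"travel":[-2,20,-1],"twist":-14,"jaw":20},{"travel":[-4,33,-2],"twist":-21,"jaw":20},{"travel":[-4,33,-3],"twist":-28,"jaw":20},{"travel":[-4,33,-3],"twist":-35,"jaw":20}]' >/dev/null;  python3 -m creep '[{"travel":[0,0,0],"twist":-7,"jaw":20},{"travel":[0,0,0],"twist":-14,"jaw":20},{"travel":[0,0,0],"twist":-21,"jaw":20},{"travel":[0,0,0],"twist":-25,"jaw":20},{"travel":[0,0,0],"twist":-25,"jaw":20}]'
python3 - <<'E'
from h import *
go((.5547,-.0526,.11),86)
cv2.imwrite("pics/top5.png",r.read_camera("top")[120:300,180:400].repeat(3,0).repeat(3,1))
cv2.imwrite("pics/w5.png",r.read_camera("wrist"))
E
```

```text
time: 4.85
position: [0.5541, -0.0513, 0.1095]
eef_rot: [0.736, 0.677, -0.001, -0.001]
force: [-0.2, -0.2, -3.4]
gripper_width: 0.0317
t=4.85 pos [ 0.5541 -0.0513  0.1095] tilt 0.16 yaw 85.2 -> travel [-1.2  0.7 -0.5] twist -0.8 j6 -0.03 w 0.0317 F [-0.2 -0.2 -3.4]
```

View pics/top5.png

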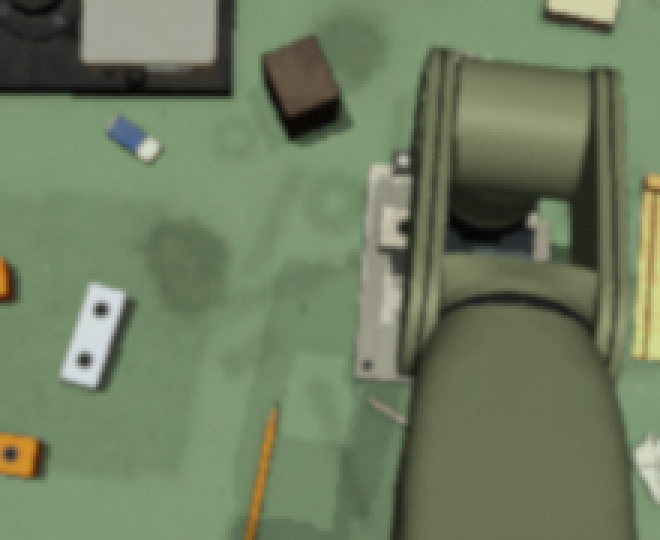

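View pics/w5.png

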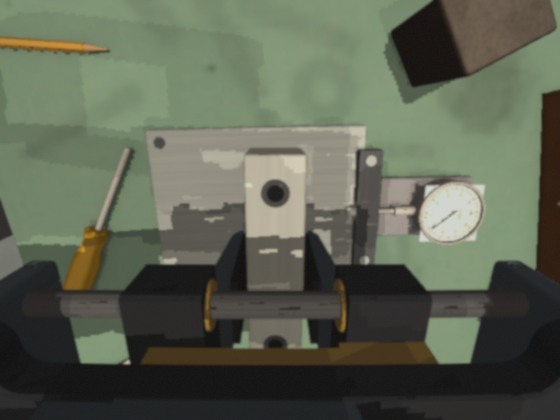

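Wrist view: the bar stands upright (centre column 275), the fence's front edge runs (357,150) to (352,266), the contact is near (352,211), and the dial is behind at (450,212).

Run:
```python
from h import *
c=r.calibration("wrist"); im=cv2.imread("pics/w5.png")
z=cv2.resize(im[110:290,130:500],None,fx=2.1,fy=2.1,interpolation=cv2.INTER_CUBIC); cv2.imwrite("pics/w5z.png",z)
P=onz(c,[(357,150),(352,266)],.022);d=P[0]-P[1];print(P,np.degrees(np.arctan2(-d[0],d[1])))
P=onz(c,[(148,129),(366,126)],.012);d=P[1]-P[0];print(P,np.degrees(np.arctan2(d[1],d[0])))
print(onz(c,[(352,211)],.0165))
P=onz(c,[(246,152),(304,153),(302,270),(248,270)],.126-.0194+.0);print(P)
```

```text
[[ 0.62731037 -0.00180111  0.022     ]
 [ 0.62154084 -0.10903264  0.022     ]] -3.0797973335859194
[[0.45248602 0.03047893 0.012     ]
 [0.63775308 0.01649103 0.012     ]] -4.317711829134393
[[ 0.62354645 -0.05675954  0.0165    ]]
[[ 0.54369836  0.01349234  0.1066    ]
 [ 0.57618439  0.01007737  0.1066    ]
 [ 0.57050338 -0.06307152  0.1066    ]
 [ 0.5364465  -0.06010624  0.1066    ]]
```

View pics/w5z.png

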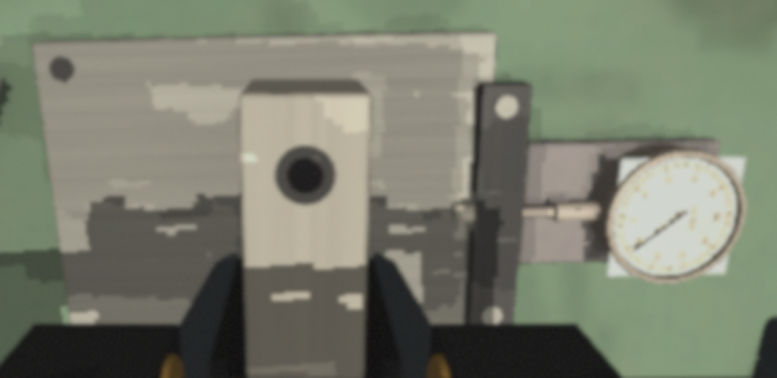

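```bash
python3 -m creep '[{"travel":[0,0,20],"twist":-0.8,"jaw":20},{"travel":[0,0,40],"twist":-0.8,"jaw":20},{"travel":[0,0,60],"twist":-0.8,"jaw":20},{"travel":[0,0,70],"twist":-0.8,"jaw":20},{"travel":[0,0,74],"twist":-0.8,"jaw":20}]';python3 -m creep '[{"travel":[0,0,1],"twist":0,"jaw":20},{"travel":[0,0,2],"twist":0,"jaw":20},{"travel":[0,0,2],"twist":0,"jaw":20}]'
python3 - <<'E'
from h import *
go((.6085,-.055,.03),86)
E
```

```text
time: 5.37
position: [0.5536, -0.0513, 0.0349]
eef_rot: [0.732, 0.681, -0.001, -0.002]
force: [0.1, 0.5, -2.4]
gripper_width: 0.0316
time: 5.62
position: [0.5559, -0.0516, 0.0358]
eef_rot: [0.732, 0.681, 0.001, 0.001]
force: [-0.2, -0.9, -2.8]
gripper_width: 0.0318
t=5.62 pos [ 0.5559 -0.0516  0.0358] tilt 0.11 yaw 85.9 -> travel [ 0.4 52.7  5.9] twist -0.1 j6 -0.04 w 0.0318 F [-0.2 -0.9 -2.8]
```

```bash
python3 -m creep '[{"travel":[0,0,1],"twist":0,"jaw":20},{"travel":[0,0,2],"twist":0,"jaw":20},{"travel":[0,0,2],"twist":0,"jaw":20}]'; python3 -m creep '[{"travel":[0,0,1],"twist":0,"jaw":20},{"travel":[0,0,1],"twist":0,"jaw":20}]';python3 -m creep '[{"travel":[0,0,1],"twist":0,"jaw":20},{"travel":[0,0,1],"twist":0,"jaw":20}]'
```

```text
time: 5.87
position: [0.5552, -0.0516, 0.0333]
eef_rot: [0.732, 0.681, 0.0, 0.0]
force: [-0.5, -0.5, -2.5]
gripper_width: 0.0316
time: 6.03
position: [0.5551, -0.0515, 0.032]
eef_rot: [0.732, 0.681, 0.0, 0.0]
force: [-0.1, 0.3, -2.4]
gripper_width: 0.0317
time: 6.2
position: [0.5552, -0.0516, 0.0314]
eef_rot: [0.732, 0.681, 0.0, 0.0]
force: [-0.2, -0.5, 1.3]
gripper_width: 0.0316
```

```bash
python3 -m creep '[{"travel":[0,10,0],"twist":0,"jaw":20},{"travel":[0,20,0],"twist":0,"jaw":20},{"travel":[0,30,0],"twist":0,"jaw":20},{"travel":[0,38,0],"twist":0,"jaw":20},{"travel":[0,40,0],"twist":0,"jaw":20}]'; python3 -m creep '[{"travel":[0,3,0],"twist":0,"jaw":20},{"travel":[0,6,0],"twist":0,"jaw":20},{"travel":[0,8,0],"twist":0,"jaw":20},{"travel":[0,8,0],"twist":0,"jaw":20}]'; python3 -c "
from h import *
go((.6085,-.055,.03),86)"
```

```text
time: 6.62
position: [0.5969, -0.0545, 0.0314]
eef_rot: [0.732, 0.681, 0.0, 0.001]
force: [-3.2, 0.6, 7.9]
gripper_width: 0.0316
time: 6.95
position: [0.6022, -0.0549, 0.0314]
eef_rot: [0.732, 0.681, -0.001, -0.001]
force: [-5.0, 0.6, 8.0]
gripper_width: 0.0319
t=6.95 pos [ 0.6022 -0.0549  0.0314] tilt 0.14 yaw 85.9 -> travel [0.3 6.3 1.4] twist -0.1 j6 -0.04 w 0.0319 F [-5.   0.6  8. ]
```

Force includes plate friction (8 N down) and the spring. I'll keep going in small steps.

```bash
for i in 1 2 ; do python3 -m creep '[{"travel":[0,1.5,0],"twist":0,"jaw":20},{"travel":[0,3,0],"twist":0,"jaw":20},{"travel":[0,3,0],"twist":0,"jaw":20}]' | sed -n '2p;4p'; done; python3 -c "
from h import *
go((.6085,-.055,.03),86)"
```

```text
position: [0.6042, -0.055, 0.0314]
force: [-8.1, 0.1, 9.0]
position: [0.6066, -0.0552, 0.0314]
force: [-7.8, 0.8, 10.8]
t=7.45 pos [ 0.6066 -0.0552  0.0314] tilt 0.33 yaw 85.9 -> travel [0.3 1.9 1.4] twist -0.1 j6 -0.04 w 0.0318 F [-7.8  0.8 10.8]
```

```bash
for i in 1 2 ; do python3 -m creep '[{"travel":[0,1,0],"twist":0,"jaw":20},{"travel":[0,2,0],"twist":0,"jaw":20},{"travel":[0,2,0],"twist":0,"jaw":20}]' | sed -n '2,5p'; done
python3 - <<'E'
from h import *
cv2.imwrite("pics/w6.png",r.read_camera("wrist"))
E
```

```text
position: [0.608, -0.0552, 0.0315]
eef_rot: [0.732, 0.681, -0.002, -0.003]
force: [-10.3, 0.8, 11.4]
gripper_width: 0.0319
position: [0.6092, -0.0554, 0.0315]
eef_rot: [0.732, 0.681, -0.003, -0.003]
force: [-10.8, 1.5, 12.5]
gripper_width: 0.032
```

View pics/w6.png

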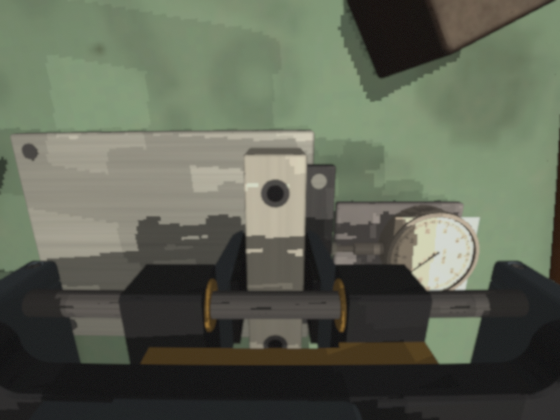

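Bar is nearly on the fence (its right edge at column 305, fence starting at about 306). Still stepping until the force jumps.

```bash
for i in 1 2 ; do python3 -m creep '[{"travel":[0,1,0],"twist":0,"jaw":20},{"travel":[0,2,0],"twist":0,"jaw":20},{"travel":[0,2,0],"twist":0,"jaw":20}]' | sed -n '2,5p'; done
```

```text
position: [0.6094, -0.0554, 0.0315]
eef_rot: [0.732, 0.682, -0.004, -0.005]
force: [-15.1, 0.9, 16.4]
gripper_width: 0.0315
position: [0.6095, -0.0554, 0.0316]
eef_rot: [0.732, 0.682, -0.006, -0.006]
force: [-18.4, 0.9, 19.9]
gripper_width: 0.0316
```

```bash
python3 -m creep '[{"travel":[0,-1,-0.5],"twist":0,"jaw":20},{"travel":[0,-1,-0.5],"twist":0,"jaw":20},{"travel":[0,-1,-0.5],"twist":0,"jaw":20},{"travel":[0,-1,-0.5],"twist":0,"jaw":20},{"travel":[0,-1,-0.5],"twist":0,"jaw":20}]'; for i in 1 2 3 4 5; do python3 -m creep '[{"travel":[0,0,0],"twist":0,"jaw":20},{"travel":[0,0,0],"twist":0,"jaw":20},{"travel":[0,0,0],"twist":0,"jaw":20},{"travel":[0,0,0],"twist":0,"jaw":20},{"travel":[0,0,0],"twist":0,"jaw":20}]' | sed -n '1,5p'; done;  python3 - <<'E'
from h import *
cv2.imwrite("pics/w7.png",r.read_camera("wrist"))
cv2.imwrite("pics/s7.png",cv2.resize(r.read_camera("side")[195:285,200:350],None,fx=5,fy=5,interpolation=cv2.INTER_CUBIC))
E
```

```text
time: 8.92
position: [0.6095, -0.0554, 0.0316]
eef_rot: [0.732, 0.682, -0.005, -0.005]
force: [-15.8, 0.9, 15.2]
gripper_width: 0.0318
time: 9.33
position: [0.6095, -0.0554, 0.0316]
eef_rot: [0.732, 0.682, -0.005, -0.005]
force: [-16.2, 0.9, 15.4]
gripper_width: 0.0318
time: 9.75
position: [0.6095, -0.0554, 0.0315]
eef_rot: [0.732, 0.682, -0.005, -0.005]
force: [-15.4, 0.7, 15.3]
gripper_width: 0.0318
time: 10.17
position: [0.6095, -0.0554, 0.0315]
eef_rot: [0.732, 0.682, -0.005, -0.005]
force: [-14.9, 1.4, 16.1]
gripper_width: 0.0314
time: 10.58
position: [0.6095, -0.0554, 0.0316]
eef_rot: [0.732, 0.682, -0.005, -0.005]
force: [-16.1, 0.8, 15.1]
gripper_width: 0.0316
time: 11.0
position: [0.6095, -0.0554, 0.0316]
eef_rot: [0.732, 0.682, -0.005, -0.005]
force: [-15.2, 0.2, 15.0]
gripper_width: 0.0316
```

View pics/w7.png

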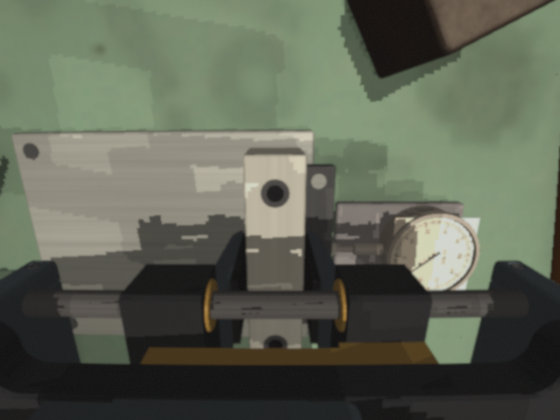

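View pics/s7.png

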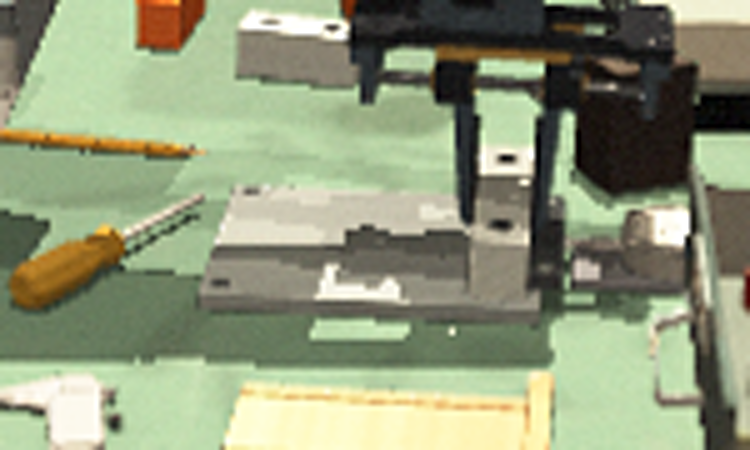

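```bash
python3 -m creep '[{"travel":[0,-6,0],"twist":0,"jaw":20},{"travel":[0,-15,-3],"twist":0,"jaw":20},{"travel":[0,-28,-10],"twist":0,"jaw":20},{"travel":[0,-45,-22],"twist":0,"jaw":20},{"travel":[0,-60,-35],"twist":0,"jaw":20}]';  python3 -m creep '[{"travel":[0,-10,-2],"twist":7,"jaw":20},{"travel":[0,-20,-4],"twist":14,"jaw":20},{"travel":[0,-25,-5],"twist":21,"jaw":20},{"travel":[0,-25,-5],"twist":28,"jaw":20},{"travel":[0,-25,-5],"twist":35,"jaw":20}]';python3 -m creep '[{"travel":[0,0,0],"twist":7,"jaw":20},{"travel":[0,0,0],"twist":14,"jaw":20},{"travel":[0,0,0],"twist":21,"jaw":20},{"travel":[0,0,0],"twist":28,"jaw":20},{"travel":[0,0,0],"twist":35,"jaw":20}]'; python3 -c "
from h import *
go((.5257,-.049,.06),-4)"
```

```text
time: 11.52
position: [0.555, -0.0515, 0.0656]
eef_rot: [0.732, 0.681, -0.001, -0.0]
force: [0.1, 0.0, -3.2]
gripper_width: 0.0322
time: 11.93
position: [0.5312, -0.0499, 0.0712]
eef_rot: [0.904, 0.427, 0.0, 0.0]
force: [-0.0, -0.1, -3.3]
gripper_width: 0.0314
time: 12.35
position: [0.5315, -0.0499, 0.071]
eef_rot: [0.991, 0.135, 0.0, 0.0]
force: [0.2, -1.3, -3.3]
gripper_width: 0.0319
t=12.35 pos [ 0.5315 -0.0499  0.071 ] tilt 0.06 yaw 15.6 -> travel [-5.4 -2.4 11. ] twist 19.6 j6 1.18 w 0.0319 F [ 0.2 -1.3 -3.3]
```

```bash
python3 -m creep '[{"travel":[-5,-2,0],"twist":7,"jaw":20},{"travel":[-5,-2,5],"twist":14,"jaw":20},{"travel":[-5,-2,11],"twist":19.6,"jaw":20},{"travel":[-5,-2,11],"twist":19.6,"jaw":20},{"travel":[-5,-2,11],"twist":19.6,"jaw":20}]'
python3 - <<'E'
from h import *
go((.5257,-.049,.034),-4)
import pickle
pickle.dump(r.calibration("wrist"),open("w8.pkl","wb"));im=r.read_camera("wrist");cv2.imwrite("pics/w8.png",im)
cv2.imwrite("pics/w8z.png",cv2.resize(im[0:250,120:470],None,fx=2.2,fy=2.2,interpolation=cv2.INTER_CUBIC))
E
```

```text
time: 12.77
position: [0.5258, -0.0493, 0.06]
eef_rot: [1.0, -0.031, -0.0, 0.0]
force: [0.3, 0.0, -2.6]
gripper_width: 0.0321
t=12.77 pos [ 0.5258 -0.0493  0.06  ] tilt 0.02 yaw -3.5 -> travel [-0.1 -0.3 26. ] twist 0.5 j6 1.52 w 0.0321 F [ 0.3  0.  -2.6]
```

View pics/w8z.png

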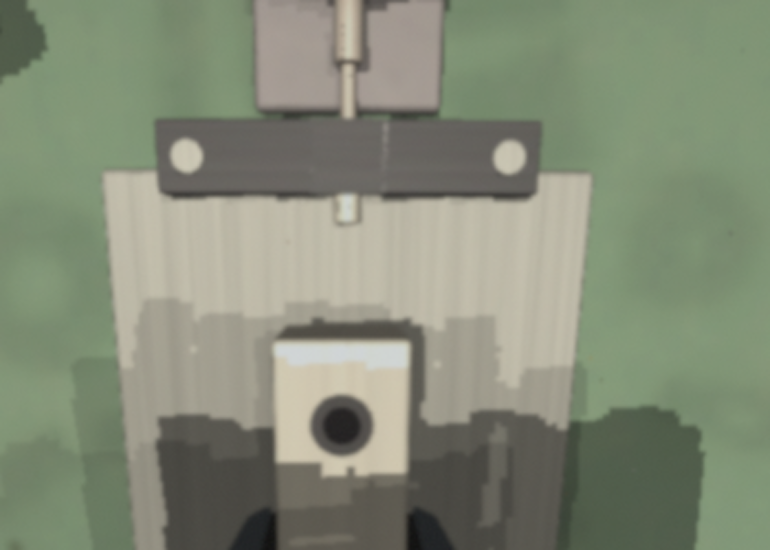

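Zoomed wrist view: bar square to the fence within 1°, bar centre column 342, contact column 346, 40+ mm clear. Now I'll lower it.

```bash
python3 -m creep '[{"travel":[0,0,10],"twist":0.7,"jaw":20},{"travel":[0,0,20],"twist":0.7,"jaw":20},{"travel":[0,0,26],"twist":0.7,"jaw":20},{"travel":[0,0,27.5],"twist":0.7,"jaw":20},{"travel":[0,0,27.5],"twist":0.7,"jaw":20}]'; python3 -m creep '[{"travel":[0,0,1],"twist":0,"jaw":20},{"travel":[0,0,1],"twist":0,"jaw":20},{"travel":[0,0,1],"twist":0,"jaw":20}]'; python3 -c "
from h import *
go((.558,-.051,.034),-4)"
```

```text
time: 13.23
position: [0.5252, -0.0492, 0.0322]
eef_rot: [0.999, -0.038, -0.001, -0.0]
force: [0.7, 0.4, -2.9]
gripper_width: 0.0316
time: 13.48
position: [0.526, -0.0493, 0.0321]
eef_rot: [0.999, -0.038, 0.0, 0.0]
force: [0.2, -0.4, -3.3]
gripper_width: 0.0316
t=13.48 pos [ 0.526  -0.0493  0.0321] tilt 0.03 yaw -4.4 -> travel [32.1 -0.8 -1.9] twist -0.4 j6 1.53 w 0.0316 F [ 0.2 -0.4 -3.3]
```

```bash
python3 -m creep '[{"travel":[0,0,1],"twist":-0.3,"jaw":20},{"travel":[0,0,1],"twist":-0.3,"jaw":20}]' | sed -n '2p;4p'; python3 -m creep '[{"travel":[8,0,0],"twist":0,"jaw":20},{"travel":[16,0,0],"twist":0,"jaw":20},{"travel":[22,0,0],"twist":0,"jaw":20},{"travel":[24,0,0],"twist":0,"jaw":20},{"travel":[24,0,0],"twist":0,"jaw":20}]'| sed -n '2p;4p'; python3 -m creep '[{"travel":[2,0,0],"twist":0,"jaw":20},{"travel":[4,0,0],"twist":0,"jaw":20},{"travel":[5,0,0],"twist":0,"jaw":20},{"travel":[5,0,0],"twist":0,"jaw":20}]'| sed -n '2p;4p'
```

```text
position: [0.5262, -0.0493, 0.0314]
force: [-1.5, -0.2, -0.2]
position: [0.5506, -0.0511, 0.0314]
force: [-1.2, 0.0, 4.1]
position: [0.5535, -0.0512, 0.0314]
force: [-5.1, 0.5, 7.3]
```

```bash
for i in 1 2 3 4; do python3 -m creep '[{"travel":[1,0,0],"twist":0,"jaw":20},{"travel":[2,0,0],"twist":0,"jaw":20},{"travel":[2,0,0],"twist":0,"jaw":20}]' | sed -n '2p;3p;4p'; done
```

```text
position: [0.5549, -0.0513, 0.0314]
eef_rot: [0.999, -0.036, -0.002, -0.0]
force: [-6.8, 0.7, 9.7]
position: [0.5565, -0.0514, 0.0314]
eef_rot: [0.999, -0.036, -0.002, -0.0]
force: [-8.2, -0.3, 9.4]
position: [0.5581, -0.0515, 0.0314]
eef_rot: [0.999, -0.036, -0.003, -0.0]
force: [-8.0, 1.1, 9.9]
position: [0.5597, -0.0516, 0.0315]
eef_rot: [0.999, -0.036, -0.003, -0.0]
force: [-8.9, 0.3, 11.0]
```

```bash
for i in 1 2 3; do python3 -m creep '[{"travel":[1,0,0],"twist":0,"jaw":20},{"travel":[2,0,0],"twist":0,"jaw":20},{"travel":[2,0,0],"twist":0,"jaw":20}]' | sed -n '2p;3p;4p'; done
```

```text
position: [0.561, -0.0517, 0.0314]
eef_rot: [0.999, -0.036, -0.004, -0.0]
force: [-9.5, 1.6, 12.4]
position: [0.5611, -0.0517, 0.0313]
eef_rot: [0.999, -0.036, -0.006, -0.0]
force: [-14.5, 0.8, 14.4]
position: [0.5612, -0.0517, 0.0313]
eef_rot: [0.999, -0.036, -0.008, -0.0]
force: [-18.0, 1.0, 18.5]
```

Hard stop reached. I'll ease off 1 mm, hold and look.

```bash
python3 -m creep '[{"travel":[-1,0,-0.5],"twist":0,"jaw":20},{"travel":[-1,0,-0.5],"twist":0,"jaw":20},{"travel":[-1,0,-0.5],"twist":0,"jaw":20},{"travel":[-1,0,-0.5],"twist":0,"jaw":20},{"travel":[-1,0,-0.5],"twist":0,"jaw":20}]' | sed -n '1,4p'; for i in 1 2 3 4 5; do python3 -m creep '[{"travel":[0,0,0],"twist":0,"jaw":20},{"travel":[0,0,0],"twist":0,"jaw":20},{"travel":[0,0,0],"twist":0,"jaw":20},{"travel":[0,0,0],"twist":0,"jaw":20},{"travel":[0,0,0],"twist":0,"jaw":20}]' | sed -n '1,2p;4,5p'; done;  python3 - <<'E'
from h import *
im=r.read_camera("wrist")
cv2.imwrite("pics/w9z.png",cv2.resize(im[0:250,120:470],None,fx=2.2,fy=2.2,interpolation=cv2.INTER_CUBIC))
E
```

```text
time: 16.57
position: [0.5612, -0.0517, 0.0313]
eef_rot: [0.999, -0.036, -0.007, -0.0]
force: [-14.4, 0.6, 13.0]
time: 16.98
position: [0.5612, -0.0517, 0.0313]
force: [-14.2, 0.9, 13.5]
gripper_width: 0.0317
time: 17.4
position: [0.5612, -0.0517, 0.0313]
force: [-14.8, 1.3, 12.5]
gripper_width: 0.0317
time: 17.82
position: [0.5612, -0.0517, 0.0313]
force: [-14.1, 0.5, 12.7]
gripper_width: 0.0318
time: 18.23
position: [0.5612, -0.0517, 0.0313]
force: [-14.4, 0.4, 13.5]
gripper_width: 0.0319
time: 18.65
position: [0.5612, -0.0518, 0.0313]
force: [-14.1, -0.2, 12.6]
gripper_width: 0.0317
```

View pics/w9z.png

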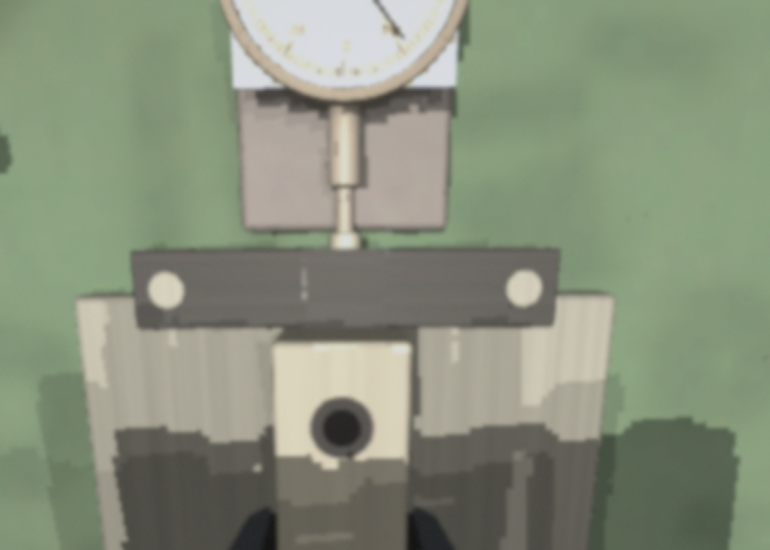

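The stem now stands out behind the fence at (343,240), so the contact is right in and the end is flush. Next: draw back, lift, and move to the rack's left lane.

```bash
python3 -m creep '[{"travel":[-8,0,0],"twist":0,"jaw":20},{"travel":[-20,0,-8],"twist":0,"jaw":20},{"travel":[-32,0,-25],"twist":0,"jaw":20},{"travel":[-36,0,-45],"twist":0,"jaw":20},{"travel":[-36,0,-60],"twist":0,"jaw":20}]' | sed -n '1,5p';python3 -c "
from h import *
go((.5286,-.2572,.09),-4.2)"
```

```text
time: 19.12
position: [0.5305, -0.0496, 0.0917]
eef_rot: [0.999, -0.036, -0.0, -0.0]
force: [0.1, 0.4, -3.0]
gripper_width: 0.0317
t=19.12 pos [ 0.5305 -0.0496  0.0917] tilt 0.06 yaw -4.1 -> travel [ 13.  207.2   1.7] twist 0.1 j6 1.53 w 0.0317 F [ 0.1  0.4 -3. ]
```

```bash
python3 -m creep '[{"travel":[2,25,0],"twist":0,"jaw":20},{"travel":[4,55,0],"twist":0,"jaw":20},{"travel":[6,88,0],"twist":0,"jaw":20},{"travel":[8,121,0],"twist":0,"jaw":20},{"travel":[10,154,0],"twist":0,"jaw":20}]' | sed -n '1,5p'; python3 -m creep '[{"travel":[1,25,0],"twist":0,"jaw":20},{"travel":[3,45,0],"twist":0,"jaw":20},{"travel":[3,53,0],"twist":0,"jaw":20},{"travel":[3,53,0],"twist":0,"jaw":20}]' | sed -n '1,5p'
python3 - <<'E'
from h import *
go((.5286,-.2572,.024),-4.2)
import pickle
pickle.dump(r.calibration("wrist"),open("w10.pkl","wb"))
im=r.read_camera("wrist")
cv2.imwrite("pics/w10.png",im)
E
```

```text
time: 19.53
position: [0.5305, -0.2053, 0.0908]
eef_rot: [0.999, -0.036, 0.0, 0.0]
force: [1.5, 1.0, -3.5]
gripper_width: 0.032
time: 19.87
position: [0.5297, -0.2586, 0.0907]
eef_rot: [0.999, -0.037, -0.0, 0.0]
force: [0.6, 0.1, -1.9]
gripper_width: 0.0321
t=19.87 pos [ 0.5297 -0.2586  0.0907] tilt 0.02 yaw -4.2 -> travel [-1.1 -1.4 66.7] twist -0.0 j6 1.17 w 0.0321 F [ 0.6  0.1 -1.9]
```

View pics/w10.png

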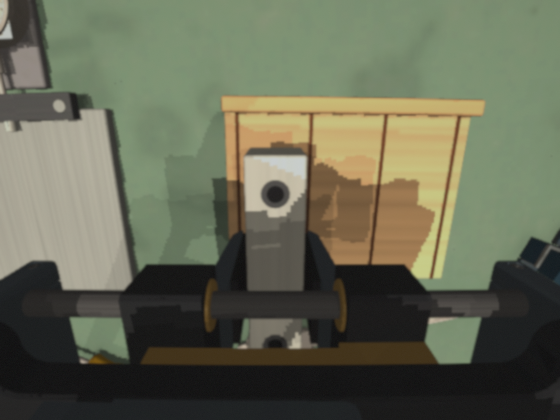

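Wrist view: bar over the left lane; lane lines meet the rail near (237,113), (310,114), (386,115), (459,116).

Run:
```python
from h import *
import pickle
c=pickle.load(open("w10.pkl","rb"))
P=onz(c,[(237,114),(310,115),(386,116),(459,117)],.004)[:,:2]; print(P.round(4)); d=P[0]-P[3]; print(np.degrees(np.arctan2(-d[0],d[1])), np.linalg.norm(d))
T=onz(c,[(223,109),(482,113)],.02)[:,:2];print("rail top front",T, np.degrees(np.arctan2(-(T[0]-T[1])[0],(T[0]-T[1])[1])))
Q=onz(c,[(239,150),(441,270),(459,117),(371,270)],.004)[:,:2];print(Q)
d=Q[2]-Q[1];print(np.degrees(np.arctan2(d[1],d[0])))
a=np.radians(-4.3); u=np.array([np.cos(a),np.sin(a)]); v=np.array([-u[1],u[0]])
M=(P[0]+P[1])/2; p=r.get_state()["position"][:2]; print("TCP rel. lane-mid at rail: x,y", (p-M)@u,(p-M)@v)
```

```text
[[ 0.6155 -0.2337]
 [ 0.6104 -0.2922]
 [ 0.6053 -0.3535]
 [ 0.6006 -0.4135]]
-4.7493629128442665 0.18040417758452854
rail top front [[ 0.61973945 -0.22548259]
 [ 0.60317062 -0.42190772]] -4.821591938227314
[[ 0.58687097 -0.23226385]
 [ 0.46188205 -0.41005413]
 [ 0.60058961 -0.41349774]
 [ 0.46723707 -0.34358926]]
-1.4221556894797647
TCP rel. lane-mid at rail: x,y -0.08364996844221335 -0.0003862856508436008
```

```bash
python3 -m creep '[{"travel":[0,0,20],"twist":0.3,"jaw":20},{"travel":[0,0,40],"twist":0.3,"jaw":20},{"travel":[0,0,55],"twist":0.3,"jaw":20},{"travel":[0,0,63],"twist":0.3,"jaw":20},{"travel":[0,0,65],"twist":0.3,"jaw":20}]' | sed -n '1,5p'; for i in 1 2; do python3 -m creep '[{"travel":[0,0,1],"twist":0,"jaw":20},{"travel":[0,0,1],"twist":0,"jaw":20}]' | sed -n '2p;4p'; done
```

```text
time: 20.33
position: [0.5289, -0.2551, 0.0248]
eef_rot: [0.999, -0.038, -0.002, -0.001]
force: [-1.0, -0.8, -3.0]
gripper_width: 0.0315
position: [0.5306, -0.2567, 0.0261]
force: [0.1, 0.2, -2.7]
position: [0.5305, -0.2572, 0.0253]
force: [0.6, 0.0, -2.4]
```

```bash
for i in 1 2; do python3 -m creep '[{"travel":[0,0,1],"twist":0,"jaw":20},{"travel":[0,0,1],"twist":0,"jaw":20}]' | sed -n '2p;4p'; done; python3 -m creep '[{"travel":[4,0,0],"twist":0,"jaw":20},{"travel":[8,0,0],"twist":0,"jaw":20},{"travel":[10,0,0],"twist":0,"jaw":20},{"travel":[10,0,0],"twist":0,"jaw":20}]' | sed -n '2p;4p'
```

```text
position: [0.5303, -0.2573, 0.024]
force: [0.2, 0.3, -1.4]
position: [0.5305, -0.2573, 0.0236]
force: [-0.0, 1.5, 3.7]
position: [0.5389, -0.2579, 0.0233]
force: [-3.7, -0.1, 7.7]
```

```bash
for i in 1 2 3 4; do python3 -m creep '[{"travel":[1,0,-0.2],"twist":0,"jaw":20},{"travel":[2,0,-0.2],"twist":0,"jaw":20},{"travel":[2,0,-0.2],"twist":0,"jaw":20}]' | sed -n '2p;4p'; done
```

```text
position: [0.5405, -0.2579, 0.0233]
force: [-4.1, -0.5, 6.3]
position: [0.5427, -0.2581, 0.0233]
force: [-4.0, -0.3, 6.3]
position: [0.5452, -0.2582, 0.0233]
force: [-3.9, 0.7, 5.2]
position: [0.5476, -0.2584, 0.0233]
force: [-3.1, -0.1, 5.1]
```

```bash
for i in 1 2; do python3 -m creep '[{"travel":[1,0,0],"twist":0,"jaw":20},{"travel":[2,0,0],"twist":0,"jaw":20},{"travel":[2,0,0],"twist":0,"jaw":20}]' | sed -n '2p;4p'; done
```

```text
position: [0.5497, -0.2586, 0.0233]
force: [-2.4, 0.1, 5.7]
position: [0.5505, -0.2586, 0.0233]
force: [-6.7, 0.8, 6.2]
```

At the rail. Release and lift.

```bash
python3 -m creep '[{"travel":[-1,0,-0.7],"twist":0,"jaw":20},{"travel":[-1,0,-0.7],"twist":0,"jaw":34},{"travel":[-1,0,-0.7],"twist":0,"jaw":40},{"travel":[-1,0,-0.7],"twist":0,"jaw":46},{"travel":[-1,0,-0.7],"twist":0,"jaw":50}]' | sed -n '1,5p';python3 -m creep '[{"travel":[0,0,0],"twist":0,"jaw":50},{"travel":[0,0,0],"twist":0,"jaw":50},{"travel":[0,0,-10],"twist":0,"jaw":50},{"travel":[0,0,-40],"twist":0,"jaw":50},{"travel":[0,0,-80],"twist":0,"jaw":50}]'; python3 -m creep '[{"travel":[-20,0,-40],"twist":0,"jaw":50},{"travel":[-60,0,-60],"twist":0,"jaw":60},{"travel":[-80,0,-60],"twist":0,"jaw":60},{"travel":[-80,0,-60],"twist":0,"jaw":60}]'
python3 - <<'E'
from h import *
import pickle
pickle.dump(r.calibration("wrist"),open("w11.pkl","wb"))
im=r.read_camera("wrist")
cv2.imwrite("pics/w11.png",im)
go((.482,.2523,.16),-16.5)
E
```

```text
time: 23.25
position: [0.5518, -0.2589, 0.024]
eef_rot: [0.999, -0.038, 0.001, 0.0]
force: [1.2, -0.0, 0.6]
gripper_width: 0.0488
time: 23.67
position: [0.5488, -0.2577, 0.1024]
eef_rot: [0.999, -0.038, -0.003, -0.001]
force: [1.0, -1.2, -0.1]
gripper_width: 0.05
time: 24.0
position: [0.4676, -0.2521, 0.1669]
eef_rot: [0.999, -0.039, 0.0, 0.001]
force: [-0.7, 0.4, -1.6]
gripper_width: 0.0602
t=24.05 pos [ 0.4697 -0.2525  0.166 ] tilt 0.15 yaw -4.5 -> travel [ -27.2 -504.2    5.4] twist 12.0 j6 1.13 w 0.0599 F [ 0.4 -0.2  0.1]
```

View pics/w11.png

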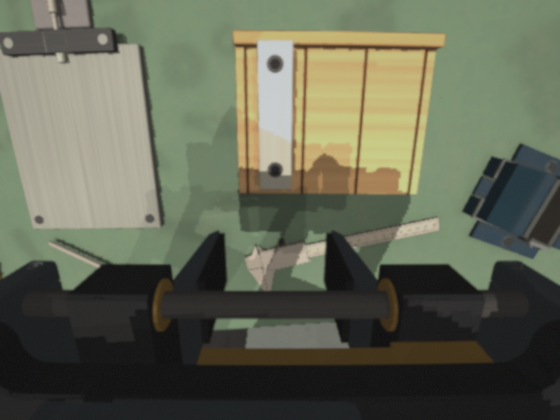

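Long bar lies in the left lane: top corners about (258,41), (294,41), (258,187), (292,187), lane lines at columns 245 and 304. Numeric check, while the short bar's whereabouts are checked again from the top camera.

Run:
```python
from h import *
import pickle
c=pickle.load(open("w11.pkl","rb"))
P=onz(c,[(258,41),(294,41),(292,189),(258,189)],.04)[:,:2]; print(P.round(4),P.mean(0))
a=np.radians(-4.4); u=np.array([np.cos(a),np.sin(a)]); v=np.array([-u[1],u[0]])
L=onz(c,[(246,48),(306,48),(302,190),(240,190)],.004)[:,:2]; print(L.round(4))
M=(L[0]+L[1])/2; print((P.mean(0)-M)@u,(P.mean(0)-M)@v)
d=P[0]-P[3];print(np.degrees(np.arctan2(d[1],d[0])))
c=r.calibration("top"); im=r.read_camera("top"); hsv=cv2.cvtColor(im,cv2.COLOR_BGR2HSV)
m=(hsv[...,1]<40)&(hsv[...,2]>150); m[:, 300:]=0; m[:130]=0
m[300:]=0
for o in rects(m,c,0.036,60): print(o)
```

```text
[[ 0.614  -0.2482]
 [ 0.6116 -0.2796]
 [ 0.4788 -0.2695]
 [ 0.4814 -0.2358]] [ 0.54644977 -0.25826123]
[[ 0.6164 -0.2346]
 [ 0.6118 -0.2937]
 [ 0.4681 -0.2819]
 [ 0.4736 -0.213 ]]
-0.0678845671806335 0.0007083727322884912
-5.346780882915111
(array([210., 231.]), [0.4817, 0.2525], [87, 33], -16.3)
(array([ 30., 198.]), [0.5616, 0.7203], [81, 8], -31.8)
(array([ 77., 148.]), [0.6982, 0.6047], [55, 34], -77.5)
(array([229., 134.]), [0.7371, 0.2123], [111, 25], -89.3)
```

```bash
python3 -m creep '[{"travel":[-10,-40,0],"twist":1,"jaw":60},{"travel":[-20,-80,0],"twist":2,"jaw":60},{"travel":[-30,-120,0],"twist":3,"jaw":60},{"travel":[-40,-160,0],"twist":4,"jaw":60},{"travel":[-50,-200,0],"twist":5,"jaw":60}]' | sed -n '1,2p'; python3 -m creep '[{"travel":[0,-40,0],"twist":1,"jaw":60},{"travel":[0,-80,0],"twist":2,"jaw":60},{"travel":[0,-120,0],"twist":3,"jaw":60},{"travel":[0,-160,0],"twist":4,"jaw":60},{"travel":[0,-200,0],"twist":5,"jaw":60}]' | sed -n '1,2p'; python3 -c "
from h import *
go((.455,.26,.16),-16.5)"
```

```text
time: 24.52
position: [0.4371, -0.0475, 0.1636]
time: 24.93
position: [0.4701, 0.1509, 0.1636]
t=24.93 pos [0.4701 0.1509 0.1636] tilt 0.02 yaw -14.4 -> travel [ -41.8 -101.9    3.6] twist 2.1 j6 2.11 w 0.0599 F [1.4 0.5 0.5]
```

```bash
python3 -m creep '[{"travel":[-15,-35,0],"twist":1,"jaw":60},{"travel":[-30,-70,0],"twist":2,"jaw":60},{"travel":[-40,-98,0],"twist":2,"jaw":60},{"travel":[-42,-102,0],"twist":2,"jaw":60},{"travel":[-42,-102,0],"twist":2,"jaw":60}]' | sed -n '1,2p';  python3 - <<'E'
from h import *
import pickle
pickle.dump(r.calibration("wrist"),open("w12.pkl","wb"))
im=r.read_camera("wrist")
cv2.imwrite("pics/w12.png",im)
go((.482,.2525,.06),-16.5)
E
```

```text
time: 25.35
position: [0.4541, 0.2596, 0.1632]
t=25.40 pos [0.4541 0.258  0.1632] tilt 0.07 yaw -16.3 -> travel [ 28.3  -2.6 103.2] twist 0.2 j6 2.35 w 0.0602 F [-0.5 -0.9 -0.3]
```

View pics/w12.png

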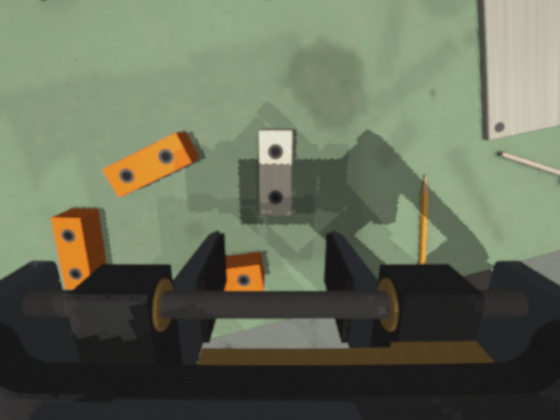

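Short bar: corners (259,130), (293,129), (291,215), (260,215); an orange look-alike is visible at (244,270), close to the gripper's near side.

Run:
```python
from h import *
import pickle
c=pickle.load(open("w12.pkl","rb"))
P=onz(c,[(259,130),(293,129.5),(291,215),(260,215)],.036)[:,:2]; print(P.round(4),P.mean(0)); d=P[0]-P[3];e=P[1]-P[2];print(np.linalg.norm(d),np.degrees(np.arctan2(d[1],d[0])),np.degrees(np.arctan2(e[1],e[0])))
t=r.calibration("top"); im=cv2.imread("pics/top0.png"); hsv=cv2.cvtColor(im,cv2.COLOR_BGR2HSV)
m=(hsv[...,0]<16)&(hsv[...,1]>150)&(hsv[...,2]>120)
m[:190]=0;m[290:]=0;m[:,:100]=0;m[:,200:]=0
for o in rects(m,t,.036,60): print(o)
b=P.mean(0); a=np.radians(-16.4); u=np.array([np.cos(a),np.sin(a)]); v=np.array([-u[1],u[0]])
for o in rects(m,t,.036,60): q=np.array(o[1])-b; print(q@u,q@v)
go((*b,.06),-16.4)
```

```text
[[0.525  0.2554]
 [0.5165 0.2245]
 [0.4352 0.2487]
 [0.4441 0.2791]] [0.48018103 0.25193704]
0.08429156973397048 -16.355930894394458 -16.625897536381757
t=25.40 pos [0.4541 0.258  0.1632] tilt 0.07 yaw -16.3 -> travel [ 26.8  -1.6 103.2] twist 0.1 j6 2.35 w 0.0602 F [-0.5 -0.9 -0.3]
```

Run:
```python
from h import *
import pickle
c=pickle.load(open("w12.pkl","rb")); t=r.calibration("top")
b=np.array([.481,.2522]); a=np.radians(-16.4); u=np.array([np.cos(a),np.sin(a)]); v=np.array([-u[1],u[0]])
for q in np.vstack([onz(c,[(262,258),(225,262)],.036),onz(t,[(159,265),(192,267),(192,277),(158,273)],.036)])[:,:2]: print(q.round(4),((q-b)@u).round(4),((q-b)@v).round(4))
```

```text
[0.3973 0.2912] -0.0913 0.0138
[0.4038 0.3307] -0.0962 0.0535
[0.3933 0.3788] -0.1198 0.0967
[0.3895 0.2953] -0.1 0.0155
[0.3645 0.2943] -0.1237 0.0075
[0.3733 0.3803] -0.1395 0.0925
```

```bash
python3 -m creep '[{"travel":[14,-1,10],"twist":0.2,"jaw":60},{"travel":[27,-2,40],"twist":0.2,"jaw":60},{"travel":[27,-2,75],"twist":0.2,"jaw":60},{"travel":[27,-2,95],"twist":0.2,"jaw":60},{"travel":[27,-2,100],"twist":0.2,"jaw":60}]' | sed -n '1,4p';  python3 - <<'E'
from h import *
go((.481,.2522,.017),-16.4)
cv2.imwrite("pics/w13.png",r.read_camera("wrist"))
E
```

```text
time: 25.82
position: [0.479, 0.2483, 0.0596]
eef_rot: [0.989, -0.146, -0.003, 0.003]
force: [-0.2, -0.4, 0.2]
t=25.82 pos [0.479  0.2483 0.0596] tilt 0.47 yaw -16.8 -> travel [ 1.  -4.5 42.6] twist -0.4 j6 2.32 w 0.0600 F [-0.2 -0.4  0.2]
```

View pics/w13.png

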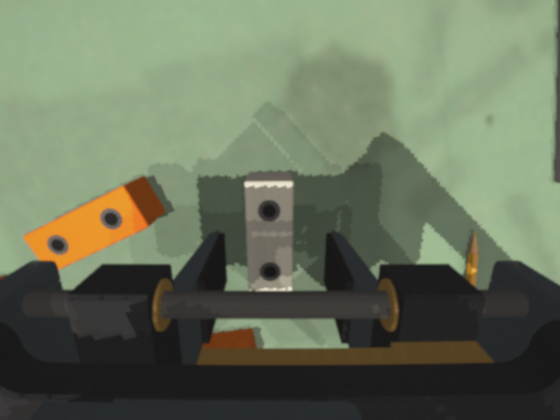

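Bar between the fingers (column 269 vs 275). Go down with a small sideways correction and grip.

```bash
python3 -m creep '[{"travel":[0,-2,12],"twist":0,"jaw":60},{"travel":[0,-2,28],"twist":0,"jaw":60},{"travel":[0,-2,40],"twist":0,"jaw":60},{"travel":[0,-2,42],"twist":0,"jaw":60},{"travel":[0,-2,42],"twist":0,"jaw":60}]' | sed -n '1,4p'; python3 -c "
from h import *
go((.481,.2522,.017),-16.4)"; python3 -m creep '[{"travel":[0,0,0],"twist":0,"jaw":45},{"travel":[0,0,0],"twist":0,"jaw":35},{"travel":[0,0,0],"twist":0,"jaw":25},{"travel":[0,0,0],"twist":0,"jaw":20},{"travel":[0,0,0],"twist":0,"jaw":20}]' 45; python3 -m creep '[{"travel":[0,0,0],"twist":0,"jaw":20},{"travel":[0,0,0],"twist":0,"jaw":20},{"travel":[0,0,0],"twist":0,"jaw":20}]'
```

```text
time: 26.28
position: [0.4819, 0.253, 0.0224]
eef_rot: [0.989, -0.145, 0.0, -0.0]
force: [-0.3, 1.2, 0.2]
t=26.28 pos [0.4819 0.253  0.0224] tilt 0.04 yaw -16.7 -> travel [-0.6  1.   5.4] twist -0.3 j6 2.32 w 0.0595 F [-0.3  1.2  0.2]
time: 26.7
position: [0.4811, 0.2533, 0.0225]
eef_rot: [0.99, -0.144, 0.0, 0.0]
force: [-0.2, -0.9, 3.0]
gripper_width: 0.0316
time: 26.95
position: [0.4811, 0.2533, 0.0225]
eef_rot: [0.99, -0.144, 0.0, 0.0]
force: [-0.1, -1.7, 5.7]
gripper_width: 0.0315
```

Grip is a bit shallow; regrip 4 mm deeper.

```bash
python3 -m creep '[{"travel":[0,0,0],"twist":0,"jaw":40},{"travel":[0,0,0],"twist":0,"jaw":42},{"travel":[0,0,2],"twist":0,"jaw":42},{"travel":[0,0,4],"twist":0,"jaw":42},{"travel":[0,0,4],"twist":0,"jaw":42}]' | sed -n '1,5p'; python3 -m creep '[{"travel":[0,0,0],"twist":0,"jaw":35},{"travel":[0,0,0],"twist":0,"jaw":25},{"travel":[0,0,0],"twist":0,"jaw":20},{"travel":[0,0,0],"twist":0,"jaw":20},{"travel":[0,0,0],"twist":0,"jaw":20}]' 45;python3 -m creep '[{"travel":[0,0,-10],"twist":0,"jaw":20},{"travel":[0,0,-30],"twist":0,"jaw":20},{"travel":[0,0,-60],"twist":0,"jaw":20},{"travel":[0,0,-85],"twist":0,"jaw":20},{"travel":[0,0,-90],"twist":0,"jaw":20}]';python3 -c "
from h import *
go((.5547,-.052,.11),86)"
```

```text
time: 27.37
position: [0.4806, 0.2534, 0.0172]
eef_rot: [0.99, -0.144, -0.0, 0.0]
force: [-0.2, -0.2, 0.9]
gripper_width: 0.0421
time: 27.78
position: [0.4809, 0.2534, 0.0177]
eef_rot: [0.99, -0.144, -0.0, 0.0]
force: [0.1, 0.7, -1.6]
gripper_width: 0.0315
time: 28.2
position: [0.4835, 0.2547, 0.1126]
eef_rot: [0.99, -0.144, 0.004, -0.002]
force: [0.8, 0.2, -3.1]
gripper_width: 0.0316
t=28.20 pos [0.4835 0.2547 0.1126] tilt 0.5 yaw -16.6 -> travel [155.9 273.6   2. ] twist 77.4 j6 2.32 w 0.0316 F [ 0.8  0.2 -3.1]
```

```bash
python3 -m creep '[{"travel":[11,19,0],"twist":-7,"jaw":20},{"travel":[22,38,0],"twist":-14,"jaw":20},{"travel":[33,57,0],"twist":-21,"jaw":20},{"travel":[44,76,0],"twist":-28,"jaw":20},{"travel":[55,95,0],"twist":-35,"jaw":20}]' ;python3 -c "
from h import *
go((.5547,-.052,.11),86)"
```

```text
time: 28.62
position: [0.5058, 0.1455, 0.1071]
eef_rot: [0.987, 0.163, -0.001, 0.0]
force: [0.6, 0.4, -1.8]
gripper_width: 0.0317
t=28.62 pos [0.5058 0.1455 0.1071] tilt 0.1 yaw 18.8 -> travel [-17.3 202.8  -2.9] twist -67.2 j6 1.50 w 0.0317 F [ 0.6  0.4 -1.8]
```

```bash
python3 -m creep '[{"travel":[-2,25,0],"twist":-7,"jaw":20},{"travel":[-4,50,0],"twist":-14,"jaw":20},{"travel":[-7,75,-1],"twist":-21,"jaw":20},{"travel":[-9,100,-2],"twist":-28,"jaw":20},{"travel":[-11,125,-3],"twist":-35,"jaw":20}]' ;python3 -c "
from h import *
go((.5547,-.052,.11),86)"
```

```text
time: 29.03
position: [0.5348, 0.0234, 0.1101]
eef_rot: [0.892, 0.452, -0.001, -0.0]
force: [0.7, 0.1, -3.3]
gripper_width: 0.0317
t=29.03 pos [0.5348 0.0234 0.1101] tilt 0.11 yaw 53.7 -> travel [-49.   60.6   0.1] twist -32.3 j6 0.66 w 0.0317 F [ 0.7  0.1 -3.3]
```

```bash
python3 -m creep '[{"travel":[-12,15,0],"twist":-7,"jaw":20},{"travel":[-25,30,0],"twist":-14,"jaw":20},{"travel":[-37,46,0],"twist":-21,"jaw":20},{"travel":[-47,58,0],"twist":-28,"jaw":20},{"travel":[-49,60,0],"twist":-32.5,"jaw":20}]' >/dev/null; python3 -m creep '[{"travel":[0,0,20],"twist":0,"jaw":20},{"travel":[0,0,35],"twist":0,"jaw":20},{"travel":[0,0,40],"twist":0,"jaw":20},{"travel":[0,0,40],"twist":0,"jaw":20}]'
python3 - <<'E'
from h import *
go((.5547,-.052,.031),86)
cv2.imwrite("pics/w14.png",r.read_camera("wrist"))
E
```

```text
time: 29.78
position: [0.5527, -0.0503, 0.0689]
eef_rot: [0.732, 0.681, -0.002, -0.002]
force: [-0.2, 0.4, -4.0]
gripper_width: 0.0317
t=29.78 pos [ 0.5527 -0.0503  0.0689] tilt 0.27 yaw 85.9 -> travel [-1.5  2.3 37.9] twist -0.1 j6 -0.04 w 0.0317 F [-0.2  0.4 -4. ]
```

View pics/w14.png

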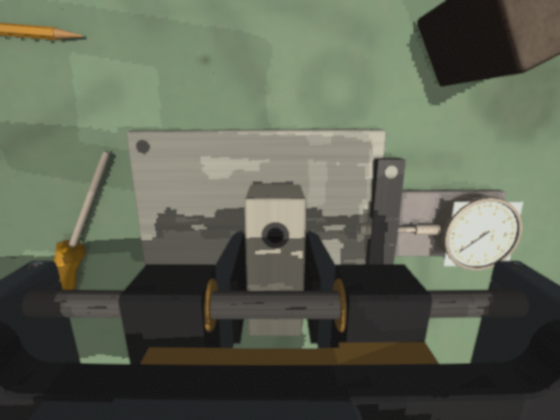

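Short bar held straight (upright at column 275), fence at columns 375–400. I'll lower it.

```bash
python3 -m creep '[{"travel":[0,0,15],"twist":0,"jaw":20},{"travel":[0,0,28],"twist":0,"jaw":20},{"travel":[0,0,36],"twist":0,"jaw":20},{"travel":[0,0,37],"twist":0,"jaw":20},{"travel":[0,0,37],"twist":0,"jaw":20}]' | sed -n '2p;4p'; for i in 1 2 3; do python3 -m creep '[{"travel":[0,0,1],"twist":0,"jaw":20},{"travel":[0,0,1],"twist":0,"jaw":20}]' | sed -n '2p;4p'; done
```

```text
position: [0.5547, -0.0504, 0.0341]
force: [0.3, 0.7, -2.9]
position: [0.5552, -0.0505, 0.0337]
force: [-1.1, -0.2, -3.5]
position: [0.5548, -0.0505, 0.0323]
force: [-0.1, -0.6, -3.0]
position: [0.5545, -0.0505, 0.031]
force: [0.3, -0.1, -2.8]
```

```bash
for i in 1 2; do python3 -m creep '[{"travel":[0,0,1],"twist":0,"jaw":20},{"travel":[0,0,1],"twist":0,"jaw":20}]' | sed -n '2p;4p'; done
```

```text
position: [0.5544, -0.0505, 0.0298]
force: [-0.1, 0.9, -2.2]
position: [0.5545, -0.0505, 0.0297]
force: [-2.1, 0.1, 3.9]
```

```bash
python3 -m creep '[{"travel":[0,10,0],"twist":0,"jaw":20},{"travel":[0,20,0],"twist":0,"jaw":20},{"travel":[0,30,0],"twist":0,"jaw":20},{"travel":[0,38,0],"twist":0,"jaw":20},{"travel":[0,42,0],"twist":0,"jaw":20}]'| sed -n '2p;4p'; for i in 1 2 3 4; do python3 -m creep '[{"travel":[0,1.5,0],"twist":0,"jaw":20},{"travel":[0,3,0],"twist":0,"jaw":20},{"travel":[0,3,0],"twist":0,"jaw":20}]' | sed -n '2,5p'; done
```

```text
position: [0.5972, -0.0536, 0.0297]
force: [-4.7, -0.2, 9.6]
position: [0.5994, -0.0537, 0.0297]
eef_rot: [0.732, 0.681, -0.0, -0.0]
force: [-3.5, 0.6, 6.8]
gripper_width: 0.0318
position: [0.6018, -0.0539, 0.0297]
eef_rot: [0.732, 0.681, -0.001, -0.001]
force: [-4.8, 0.4, 8.7]
gripper_width: 0.0314
position: [0.6038, -0.054, 0.0298]
eef_rot: [0.732, 0.681, -0.001, -0.002]
force: [-7.2, 0.1, 9.8]
gripper_width: 0.0317
position: [0.6062, -0.0542, 0.0298]
eef_rot: [0.732, 0.681, -0.002, -0.002]
force: [-9.3, 0.4, 11.0]
gripper_width: 0.032
```

```bash
for i in 1 2 3 4; do python3 -m creep '[{"travel":[0,1,0],"twist":0,"jaw":20},{"travel":[0,2,0],"twist":0,"jaw":20},{"travel":[0,2,0],"twist":0,"jaw":20}]' | sed -n '2,5p'; done
```

```text
position: [0.6076, -0.0543, 0.0298]
eef_rot: [0.732, 0.681, -0.002, -0.002]
force: [-10.4, -0.0, 12.1]
gripper_width: 0.0315
position: [0.6091, -0.0544, 0.0298]
eef_rot: [0.732, 0.681, -0.003, -0.003]
force: [-9.3, 1.0, 12.2]
gripper_width: 0.0317
position: [0.6094, -0.0544, 0.0299]
eef_rot: [0.732, 0.681, -0.004, -0.004]
force: [-14.5, 1.4, 16.3]
gripper_width: 0.0316
position: [0.6095, -0.0544, 0.0299]
eef_rot: [0.732, 0.682, -0.005, -0.006]
force: [-18.0, 1.0, 20.2]
gripper_width: 0.0316
```

Same hard stop as with the long bar (0.6095). Hold.

```bash
python3 -m creep '[{"travel":[0,-1,-0.5],"twist":0,"jaw":20},{"travel":[0,-1,-0.5],"twist":0,"jaw":20},{"travel":[0,-1,-0.5],"twist":0,"jaw":20},{"travel":[0,-1,-0.5],"twist":0,"jaw":20},{"travel":[0,-1,-0.5],"twist":0,"jaw":20}]'| sed -n '1,2p;4,5p'; for i in 1 2 3 4 5; do python3 -m creep '[{"travel":[0,0,0],"twist":0,"jaw":20},{"travel":[0,0,0],"twist":0,"jaw":20},{"travel":[0,0,0],"twist":0,"jaw":20},{"travel":[0,0,0],"twist":0,"jaw":20},{"travel":[0,0,0],"twist":0,"jaw":20}]' | sed -n '1,2p;4,5p'; done;  python3 - <<'E'
from h import *
im=r.read_camera("wrist")
cv2.imwrite("pics/w15z.png",cv2.resize(im[110:300,190:500],None,fx=2.5,fy=2.5,interpolation=cv2.INTER_CUBIC))
E
```

```text
time: 33.92
position: [0.6095, -0.0544, 0.0299]
force: [-15.5, 1.1, 14.6]
gripper_width: 0.0318
time: 34.33
position: [0.6095, -0.0544, 0.0299]
force: [-14.9, 0.9, 14.6]
gripper_width: 0.0314
time: 34.75
position: [0.6095, -0.0544, 0.0299]
force: [-14.3, 0.3, 14.1]
gripper_width: 0.0316
time: 35.17
position: [0.6095, -0.0544, 0.0299]
force: [-14.9, 1.2, 13.9]
gripper_width: 0.0317
time: 35.58
position: [0.6095, -0.0544, 0.0299]
force: [-14.7, 1.3, 15.2]
gripper_width: 0.0316
time: 36.0
position: [0.6095, -0.0544, 0.0299]
force: [-15.3, 0.7, 14.9]
gripper_width: 0.0319
```

View pics/w15z.png

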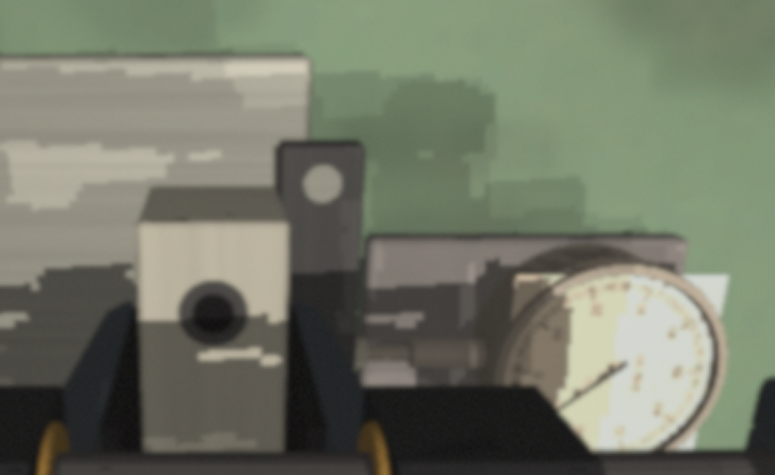

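Bar flush, stem knob showing behind the fence at (365,352). Draw back, lift and turn.

```bash
python3 -m creep '[{"travel":[0,-6,0],"twist":0,"jaw":20},{"travel":[0,-15,-3],"twist":0,"jaw":20},{"travel":[0,-28,-10],"twist":0,"jaw":20},{"travel":[0,-45,-22],"twist":0,"jaw":20},{"travel":[0,-60,-35],"twist":0,"jaw":20}]' | sed -n '1,2p;5p';  python3 -m creep '[{"travel":[0,-5,0],"twist":7,"jaw":20},{"travel":[0,-10,0],"twist":14,"jaw":20},{"travel":[0,-10,0],"twist":21,"jaw":20},{"travel":[0,-10,0],"twist":28,"jaw":20},{"travel":[0,-10,0],"twist":35,"jaw":20}]'| sed -n '1,2p;5p';python3 -m creep '[{"travel":[0,0,0],"twist":7,"jaw":20},{"travel":[0,0,0],"twist":14,"jaw":20},{"travel":[0,0,0],"twist":21,"jaw":20},{"travel":[0,0,0],"twist":28,"jaw":20},{"travel":[0,0,0],"twist":35,"jaw":20}]'| sed -n '1,2p;5p'; python3 -c "
from h import *
go((.5408,-.0502,.055),-4.1)"
```

```text
time: 36.47
position: [0.5546, -0.0505, 0.0638]
gripper_width: 0.0317
time: 36.88
position: [0.546, -0.0499, 0.0643]
gripper_width: 0.0317
time: 37.3
position: [0.5461, -0.0499, 0.0642]
gripper_width: 0.0319
t=37.30 pos [ 0.5461 -0.0499  0.0642] tilt 0.07 yaw 15.5 -> travel [-5.2 -1.1  9.2] twist 19.6 j6 1.19 w 0.0319 F [ 0.2 -1.  -2.8]
```

```bash
python3 -m creep '[{"travel":[-5,-1,0],"twist":7,"jaw":20},{"travel":[-5,-1,5],"twist":14,"jaw":20},{"travel":[-5,-1,9],"twist":19.8,"jaw":20},{"travel":[-5,-1,9],"twist":19.8,"jaw":20},{"travel":[-5,-1,9],"twist":19.8,"jaw":20}]' | sed -n '1,2p;5p'
python3 - <<'E'
from h import *
go((.5257,-.049,.0297),-4.1)
im=r.read_camera("wrist")
cv2.imwrite("pics/w16z.png",cv2.resize(im[0:280,120:470],None,fx=2.1,fy=2.1,interpolation=cv2.INTER_CUBIC))
E
```

```text
time: 37.72
position: [0.5406, -0.0503, 0.0551]
gripper_width: 0.0317
t=37.72 pos [ 0.5406 -0.0503  0.0551] tilt 0.01 yaw -3.8 -> travel [-15.   -0.3  25.4] twist 0.3 j6 1.52 w 0.0317 F [-0.3  0.1 -2.7]
```

View pics/w16z.png

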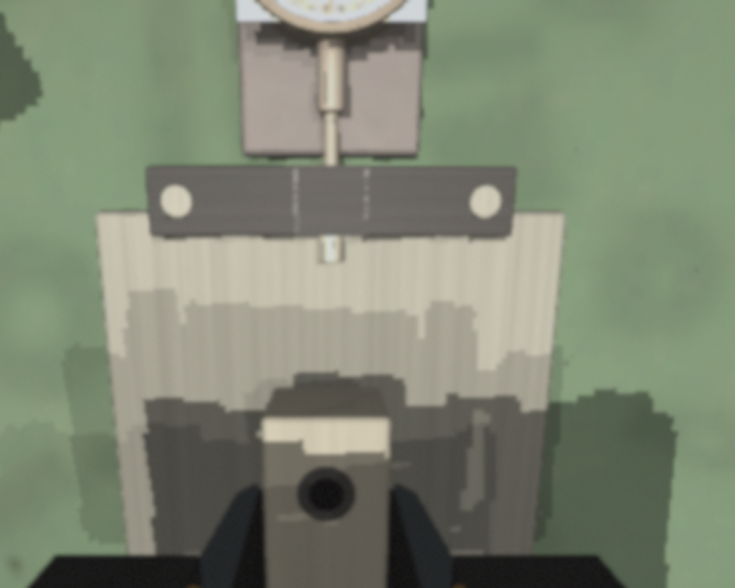

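Square to the fence, bar centre column 326, contact at 331 (about 1–2 mm). Lower and push.

```bash
python3 -m creep '[{"travel":[0,0,10],"twist":0.3,"jaw":20},{"travel":[0,0,19],"twist":0.3,"jaw":20},{"travel":[0,0,23],"twist":0.3,"jaw":20},{"travel":[0,0,24],"twist":0.3,"jaw":20},{"travel":[0,0,24],"twist":0.3,"jaw":20}]'| sed -n '2p;4p'; for i in 1 2 3; do python3 -m creep '[{"travel":[0,0,0.8],"twist":0,"jaw":20},{"travel":[0,0,0.8],"twist":0,"jaw":20}]' | sed -n '2p;4p'; done
```

```text
position: [0.54, -0.0502, 0.0307]
force: [-0.0, -0.3, -3.2]
position: [0.5407, -0.0503, 0.0307]
force: [-1.0, 0.3, -3.0]
position: [0.5406, -0.0503, 0.03]
force: [-0.8, -0.8, -3.5]
position: [0.5407, -0.0503, 0.0297]
force: [-0.7, 1.8, 2.5]
```

```bash
python3 -m creep '[{"travel":[8,0,0],"twist":0,"jaw":20},{"travel":[16,0,0],"twist":0,"jaw":20},{"travel":[24,0,0],"twist":0,"jaw":20},{"travel":[30,0,0],"twist":0,"jaw":20},{"travel":[32,0,0],"twist":0,"jaw":20}]'| sed -n '2p;4p'; for i in 1 2 3 4; do python3 -m creep '[{"travel":[1,0,0],"twist":0,"jaw":20},{"travel":[2,0,0],"twist":0,"jaw":20},{"travel":[2.5,0,0],"twist":0,"jaw":20}]' | sed -n '2,5p'; done
```

```text
position: [0.5731, -0.0527, 0.0297]
force: [-5.7, -0.6, 9.0]
position: [0.5746, -0.0528, 0.0297]
eef_rot: [0.999, -0.037, -0.001, 0.0]
force: [-4.7, 0.6, 7.7]
gripper_width: 0.0321
position: [0.5762, -0.0529, 0.0297]
eef_rot: [0.999, -0.037, -0.002, -0.0]
force: [-6.9, 0.9, 9.7]
gripper_width: 0.0316
position: [0.5782, -0.053, 0.0297]
eef_rot: [0.999, -0.037, -0.002, -0.0]
force: [-8.3, -0.0, 10.3]
gripper_width: 0.032
position: [0.5803, -0.0532, 0.0298]
eef_rot: [0.999, -0.037, -0.002, -0.0]
force: [-9.3, 2.0, 11.2]
gripper_width: 0.0313
```

```bash
for i in 1 2 3 4; do python3 -m creep '[{"travel":[1,0,0],"twist":0,"jaw":20},{"travel":[2,0,0],"twist":0,"jaw":20},{"travel":[2,0,0],"twist":0,"jaw":20}]' | sed -n '2,5p'; done
```

```text
position: [0.5821, -0.0533, 0.0298]
eef_rot: [0.999, -0.037, -0.003, -0.0]
force: [-10.2, 1.4, 11.2]
gripper_width: 0.0316
position: [0.5835, -0.0534, 0.0298]
eef_rot: [0.999, -0.037, -0.003, -0.0]
force: [-11.0, 1.1, 12.4]
gripper_width: 0.0315
position: [0.5836, -0.0534, 0.03]
eef_rot: [0.999, -0.036, -0.005, -0.0]
force: [-13.9, 0.9, 16.4]
gripper_width: 0.0317
position: [0.5836, -0.0534, 0.03]
eef_rot: [0.999, -0.036, -0.007, -0.0]
force: [-19.0, 0.9, 21.1]
gripper_width: 0.0316
```

```bash
python3 -m creep '[{"travel":[-1,0,-0.5],"twist":0,"jaw":20},{"travel":[-1,0,-0.5],"twist":0,"jaw":20},{"travel":[-1,0,-0.5],"twist":0,"jaw":20},{"travel":[-1,0,-0.5],"twist":0,"jaw":20},{"travel":[-1,0,-0.5],"twist":0,"jaw":20}]' | sed -n '1,4p'; for i in 1 2 3 4 5; do python3 -m creep '[{"travel":[0,0,0],"twist":0,"jaw":20},{"travel":[0,0,0],"twist":0,"jaw":20},{"travel":[0,0,0],"twist":0,"jaw":20},{"travel":[0,0,0],"twist":0,"jaw":20},{"travel":[0,0,0],"twist":0,"jaw":20}]' | sed -n '1,2p;4,5p'; done;  python3 - <<'E'
from h import *
im=r.read_camera("wrist")
cv2.imwrite("pics/w17z.png",cv2.resize(im[0:280,120:470],None,fx=2.1,fy=2.1,interpolation=cv2.INTER_CUBIC))
E
```

```text
time: 41.52
position: [0.5836, -0.0534, 0.03]
eef_rot: [0.999, -0.036, -0.006, -0.0]
force: [-15.7, 1.3, 15.8]
time: 41.93
position: [0.5836, -0.0534, 0.0301]
force: [-15.7, 0.4, 15.9]
gripper_width: 0.0316
time: 42.35
position: [0.5836, -0.0534, 0.03]
force: [-15.5, 2.3, 15.0]
gripper_width: 0.0316
time: 42.77
position: [0.5836, -0.0534, 0.03]
force: [-15.5, 1.1, 16.5]
gripper_width: 0.0318
time: 43.18
position: [0.5836, -0.0534, 0.03]
force: [-15.4, 1.0, 15.9]
gripper_width: 0.0315
time: 43.6
position: [0.5836, -0.0534, 0.03]
force: [-15.9, 0.4, 15.5]
gripper_width: 0.032
```

View pics/w17z.png

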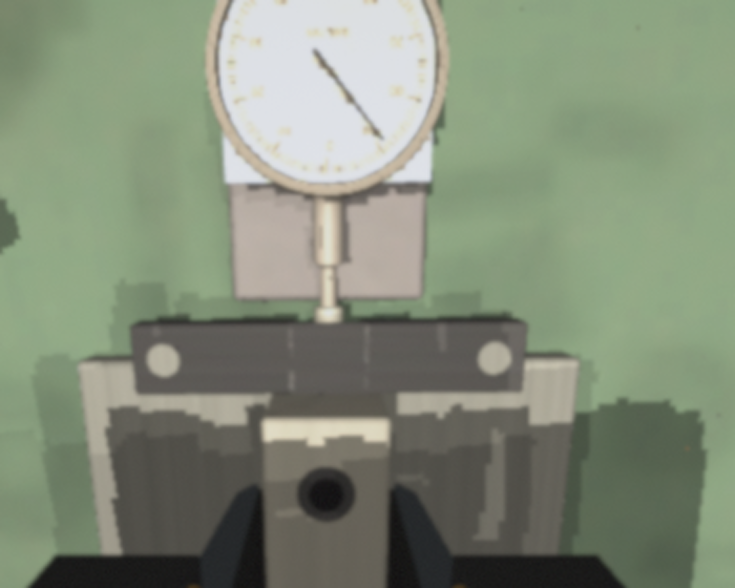

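End flush, stem out behind the fence at (328,313). Draw back, lift, and take it to the middle lane.

```bash
python3 -m creep '[{"travel":[-8,0,0],"twist":0,"jaw":20},{"travel":[-20,0,-8],"twist":0,"jaw":20},{"travel":[-32,0,-25],"twist":0,"jaw":20},{"travel":[-36,0,-45],"twist":0,"jaw":20},{"travel":[-36,0,-70],"twist":0,"jaw":20}]' | sed -n '1,2p;5p';python3 -c "
from h import *
go((.5461,-.3181,.1),-4.4)"
```

```text
time: 44.07
position: [0.5512, -0.051, 0.099]
gripper_width: 0.0318
t=44.07 pos [ 0.5512 -0.051   0.099 ] tilt 0.22 yaw -4.2 -> travel [ 14.5 266.8  -1. ] twist 0.2 j6 1.53 w 0.0318 F [ 0.2  0.1 -2.9]
```

```bash
python3 -m creep '[{"travel":[2,25,0],"twist":0,"jaw":20},{"travel":[4,55,0],"twist":0,"jaw":20},{"travel":[6,90,0],"twist":0,"jaw":20},{"travel":[8,125,0],"twist":0,"jaw":20},{"travel":[10,160,0],"twist":0,"jaw":20}]' | sed -n '1,5p'; python3 -m creep '[{"travel":[2,35,0],"twist":0.2,"jaw":20},{"travel":[4,70,0],"twist":0.2,"jaw":20},{"travel":[4.5,95,0],"twist":0.2,"jaw":20},{"travel":[4.5,106,0],"twist":0.2,"jaw":20},{"travel":[4.5,106,0],"twist":0.2,"jaw":20}]' | sed -n '1,5p'
python3 - <<'E'
from h import *
import pickle
go((.5461,-.3181,.024),-4.4)
pickle.dump(r.calibration("wrist"),open("w18.pkl","wb"))
im=r.read_camera("wrist")
cv2.imwrite("pics/w18.png",im)
E
```

```text
time: 44.48
position: [0.5518, -0.213, 0.0998]
eef_rot: [0.999, -0.036, 0.001, 0.0]
force: [0.0, 0.1, -3.0]
gripper_width: 0.0318
time: 44.9
position: [0.5482, -0.3201, 0.0993]
eef_rot: [0.999, -0.04, 0.0, 0.001]
force: [0.1, 0.1, -2.2]
gripper_width: 0.0319
t=44.90 pos [ 0.5482 -0.3201  0.0993] tilt 0.08 yaw -4.6 -> travel [-2.3 -1.9 75.3] twist -0.2 j6 1.10 w 0.0319 F [ 0.1  0.1 -2.2]
```

View pics/w18.png

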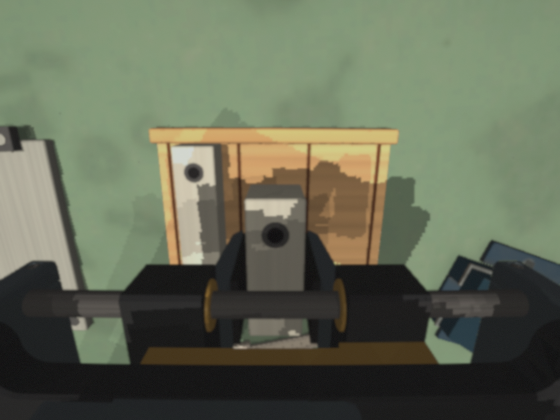

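Bar over the middle lane (lane lines at columns 240 and 308 by the rail, bar centre 275). Lower.

```bash
python3 -m creep '[{"travel":[0,-0.5,20],"twist":0,"jaw":20},{"travel":[0,-0.5,45],"twist":0,"jaw":20},{"travel":[0,-0.5,65],"twist":0,"jaw":20},{"travel":[0,-0.5,73],"twist":0,"jaw":20},{"travel":[0,-0.5,75],"twist":0,"jaw":20}]' | sed -n '1,5p'; for i in 1 2 3; do python3 -m creep '[{"travel":[0,0,0.8],"twist":0,"jaw":20},{"travel":[0,0,0.8],"twist":0,"jaw":20}]' | sed -n '2p;4p'; done
```

```text
time: 45.37
position: [0.5475, -0.3146, 0.0227]
eef_rot: [0.999, -0.038, -0.002, -0.001]
force: [-0.5, 1.0, -2.7]
gripper_width: 0.0316
position: [0.5494, -0.3168, 0.0249]
force: [0.2, -0.0, -4.0]
position: [0.5491, -0.3173, 0.0242]
force: [-0.4, -0.3, -3.3]
position: [0.5486, -0.3172, 0.0226]
force: [-0.1, -0.1, -3.2]
```

```bash
for i in 1 2; do python3 -m creep '[{"travel":[0,0,0.8],"twist":0,"jaw":20},{"travel":[0,0,0.8],"twist":0,"jaw":20}]' | sed -n '2p;4p'; done; python3 -c "
from h import *
u=np.array([.997,-.0767]);v=np.array([.0767,.997]);p=r.get_state()['position'][:2]-np.array([.6079,-.3229]);print(p@u,p@v)
go((.5461,-.3181,.024),-4.4)"
```

```text
position: [0.5487, -0.3173, 0.0218]
force: [0.2, 0.1, -1.8]
position: [0.5486, -0.3173, 0.0217]
force: [-1.7, 1.2, 3.8]
-0.05951314752637209 0.0010678566046186198
t=46.20 pos [ 0.5486 -0.3173  0.0217] tilt 0.06 yaw -4.4 -> travel [-2.5  1.  -2.3] twist -0.0 j6 1.11 w 0.0318 F [-1.7  1.2  3.8]
```

```bash
python3 -m creep '[{"travel":[4,0,0],"twist":0,"jaw":20},{"travel":[8,0,0],"twist":0,"jaw":20},{"travel":[11,0,-0.2],"twist":0,"jaw":20},{"travel":[12,0,-0.2],"twist":0,"jaw":20},{"travel":[12,0,-0.2],"twist":0,"jaw":20}]' | sed -n '2p;4p';for i in 1 2 3; do python3 -m creep '[{"travel":[1,0,-0.2],"twist":0,"jaw":20},{"travel":[2,0,-0.2],"twist":0,"jaw":20},{"travel":[2,0,-0.2],"twist":0,"jaw":20}]' | sed -n '2p;4p'; done
```

```text
position: [0.5602, -0.3182, 0.0217]
force: [-3.5, 0.7, 7.8]
position: [0.562, -0.3183, 0.0217]
force: [-4.2, -0.4, 6.4]
position: [0.5641, -0.3185, 0.0217]
force: [-3.7, 1.2, 5.5]
position: [0.5663, -0.3186, 0.0217]
force: [-3.0, -0.3, 5.7]
```

```bash
python3 -m creep '[{"travel":[1,0,0],"twist":0,"jaw":20},{"travel":[2,0,0],"twist":0,"jaw":20},{"travel":[2,0,0],"twist":0,"jaw":20}]' | sed -n '2p;4p'
```

```text
position: [0.5678, -0.3186, 0.0217]
force: [-5.6, 0.1, 5.1]
```

```bash
python3 -m creep '[{"travel":[0.5,0,-0.3],"twist":0,"jaw":20},{"travel":[0,0,-0.5],"twist":0,"jaw":34},{"travel":[0,0,-0.5],"twist":0,"jaw":38},{"travel":[0,0,-0.5],"twist":0,"jaw":42},{"travel":[0,0,-0.5],"twist":0,"jaw":44}]' | sed -n '1,5p';python3 -m creep '[{"travel":[0,0,0],"twist":0,"jaw":44},{"travel":[0,0,0],"twist":0,"jaw":44},{"travel":[0,0,-10],"twist":0,"jaw":44},{"travel":[0,0,-40],"twist":0,"jaw":44},{"travel":[0,0,-80],"twist":0,"jaw":44}]'; python3 -m creep '[{"travel":[-20,0,-40],"twist":0,"jaw":50},{"travel":[-60,0,-60],"twist":0,"jaw":60},{"travel":[-90,0,-60],"twist":0,"jaw":60},{"travel":[-90,0,-60],"twist":0,"jaw":60}]'
python3 - <<'E'
from h import *
import pickle
pickle.dump(r.calibration("wrist"),open("w19.pkl","wb"))
im=r.read_camera("wrist")
cv2.imwrite("pics/w19.png",im)
E
```

```text
time: 48.03
position: [0.5689, -0.3186, 0.0216]
eef_rot: [0.999, -0.038, 0.0, 0.0]
force: [0.6, 0.5, 0.1]
gripper_width: 0.0435
time: 48.45
position: [0.5664, -0.3174, 0.1]
eef_rot: [0.999, -0.038, -0.003, -0.002]
force: [0.7, -0.7, -0.2]
gripper_width: 0.044
time: 48.78
position: [0.4735, -0.3108, 0.1646]
eef_rot: [0.999, -0.039, -0.001, 0.0]
force: [-1.3, 1.5, -0.9]
gripper_width: 0.0597
```

View pics/w19.png

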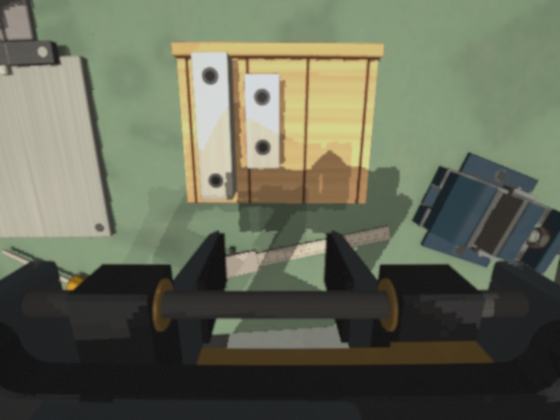

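The short bar isn't where I left it: it stands at (245–280, 74–168), off the rail and shifted left towards the lane line at column 248. It was probably knocked aside after release. I'll measure it and put it back.

Run:
```python
from h import *
import pickle
c=r.calibration("wrist");im=r.read_camera("wrist"); cv2.imwrite("pics/w20.png",im); hsv=cv2.cvtColor(im,cv2.COLOR_BGR2HSV)
m=((hsv[...,1]<60)&(hsv[...,2]>120)); m[225:]=0; m[:,:190]=0; m[:,290:]=0; m[:60]*=1
for o in rects(m,c,.04,200): print(o)
u=np.array([.997,-.0767]);v=np.array([.0767,.997]);M=np.array([.6079,-.3229])
P=onz(c,[(245,74),(280,74),(279,168),(247,168)],.04)[:,:2];print(P.round(4),P.mean(0),(P.mean(0)-M)@u,(P.mean(0)-M)@v)
go((*P.mean(0),.1),-4.4)
cv2.imwrite("pics/w20z.png",cv2.resize(im[20:230,160:400],None,fx=3,fy=3,interpolation=cv2.INTER_CUBIC))
```

```text
Traceback (most recent call last):
numpy._core._exceptions._UFuncOutputCastingError: Cannot cast ufunc 'multiply' output from dtype('int64') to dtype('bool') with casting rule 'same_kind'
```

Run:
```python
from h import *
c=r.calibration("wrist");im=r.read_camera("wrist"); cv2.imwrite("pics/w21.png",im); hsv=cv2.cvtColor(im,cv2.COLOR_BGR2HSV)
m=((hsv[...,1]<60)&(hsv[...,2]>120)); m[225:]=0; m[:,:190]=0; m[:,290:]=0
for o in rects(m,c,.04,200): print(o)
u=np.array([.997,-.0767]);v=np.array([.0767,.997]);M=np.array([.6079,-.3229])
P=onz(c,[(245,74),(280,74),(279,168),(247,168)],.04)[:,:2];print(P.round(4),P.mean(0),(P.mean(0)-M)@u,(P.mean(0)-M)@v)
go((*P.mean(0),.1),-4.4)
cv2.imwrite("pics/w20z.png",cv2.resize(im[20:230,160:400],None,fx=2.8,fy=2.8,interpolation=cv2.INTER_CUBIC))
```

```text
(array([215., 217.]), [0.4685, -0.2487], [50, 17], 85.5)
(array([223., 131.]), [0.5462, -0.2733], [134, 64], -4.6)
(array([240.,  23.]), [0.639, -0.2929], [86, 36], 85.3)
[[ 0.5982 -0.2939]
 [ 0.5957 -0.3249]
 [ 0.5119 -0.3177]
 [ 0.5143 -0.287 ]] [ 0.55503443 -0.30589619] -0.05401116644651929 0.012898013249290378
t=48.93 pos [ 0.479  -0.3119  0.1628] tilt 0.12 yaw -4.4 -> travel [ 75.2 -12.   62.9] twist -0.0 j6 1.05 w 0.0602 F [ 0.6  0.4 -0.1]
```

View pics/w20z.png

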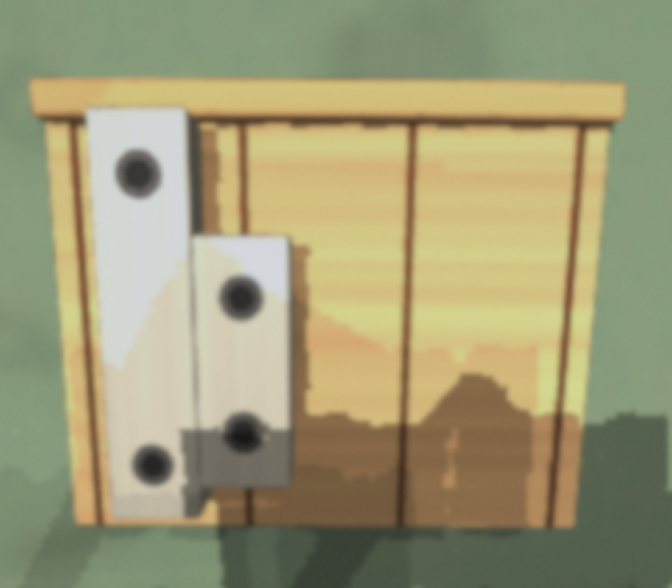

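The bar is still being shoved and now lies against the long bar. I'll wait a second and remeasure both.

```bash
for i in 1 2 3; do python3 -m creep '[{"travel":[0,0,0],"twist":0,"jaw":60},{"travel":[0,0,0],"twist":0,"jaw":60},{"travel":[0,0,0],"twist":0,"jaw":60},{"travel":[0,0,0],"twist":0,"jaw":60},{"travel":[0,0,0],"twist":0,"jaw":60}]' | sed -n '1,2p'; done
python3 - <<'E'
from h import *
import pickle
c=r.calibration("wrist");im=r.read_camera("wrist"); cv2.imwrite("pics/w22.png",im); pickle.dump(c,open("w22.pkl","wb"))
cv2.imwrite("pics/w22z.png",cv2.resize(im[20:230,160:400],None,fx=2.8,fy=2.8,interpolation=cv2.INTER_CUBIC))
E
```

```text
time: 49.35
position: [0.479, -0.3116, 0.1614]
time: 49.77
position: [0.4786, -0.3117, 0.1619]
time: 50.18
position: [0.4786, -0.3117, 0.1619]
```

View pics/w22z.png

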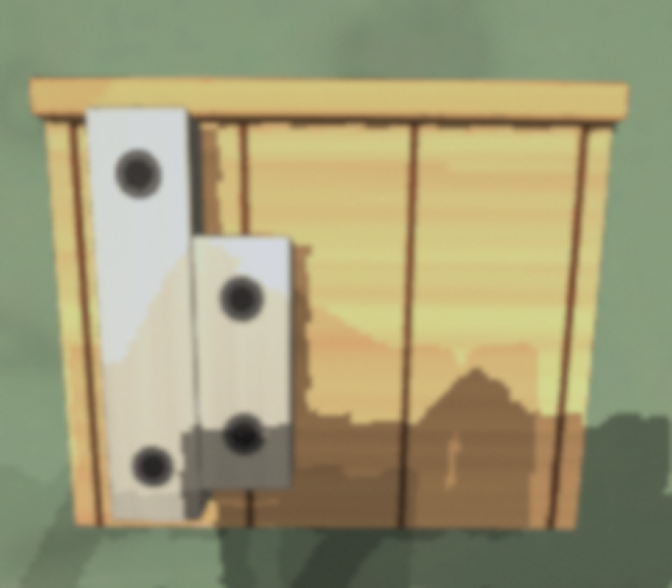

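Run:
```python
from h import *
import pickle
c=pickle.load(open("w22.pkl","rb"))
z=lambda *q:[(x/2.8+160,y/2.8+20) for x,y in q]
L=onz(c,z((75,122),(243,123),(414,124),(585,127)),.004)[:,:2]; print("lines at rail",L.round(4))
d=L[0]-L[3]; v=d/np.linalg.norm(d); u=np.array([v[1],-v[0]]); print("yaw",np.degrees(np.arctan2(u[1],u[0])))
M0=(L[0]+L[1])/2; M1=(L[1]+L[2])/2
A=onz(c,z((87,108),(189,108),(110,520),(200,520)),.04)[:,:2]; B=onz(c,z((193,237),(290,237),(197,488),(291,488)),.04)[:,:2]
for n,P in (("long",A),("short",B)):
  print(n,P.round(4).tolist(),"c",P.mean(0).round(4),"vs lane0 x,y",((P.mean(0)-M0)@u).round(4),((P.mean(0)-M0)@v).round(4),"vs lane1",((P.mean(0)-M1)@u).round(4),((P.mean(0)-M1)@v).round(4))
  d=P[0]-P[2]; e=P[1]-P[3]; print([np.degrees(np.arctan2(x[1],x[0])).round(1) for x in (d,e)])
```

```text
lines at rail [[ 0.6171 -0.2345]
 [ 0.6119 -0.2935]
 [ 0.6069 -0.3534]
 [ 0.6016 -0.4136]]
yaw -4.928019601406877
long [[0.6147, -0.2479], [0.612, -0.2797], [0.481, -0.2356], [0.4786, -0.2676]] c [ 0.5466 -0.2577] vs lane0 x,y -0.0682 0.0004 vs lane1 -0.0682 0.0601
[np.float64(-5.2), np.float64(-5.2)]
short [[0.5737, -0.2765], [0.5712, -0.3078], [0.4903, -0.2679], [0.4877, -0.3008]] c [ 0.5307 -0.2882] vs lane0 x,y -0.0814 -0.0314 vs lane1 -0.0814 0.0283
[np.float64(-5.9), np.float64(-4.8)]
```

Long bar untouched (x −68 mm, y 0 mm in its lane). The short bar lies snug against it, so it can't be gripped across. I'll take it by its ends (85 mm, opening 91 mm), offset 8 mm away from the long bar.

```bash
python3 -m creep '[{"travel":[0,0,0],"twist":-7,"jaw":91},{"travel":[0,0,0],"twist":-14,"jaw":91},{"travel":[0,0,0],"twist":-21,"jaw":91},{"travel":[0,0,0],"twist":-28,"jaw":91},{"travel":[0,0,0],"twist":-35,"jaw":91}]' >/dev/null; python3 -m creep '[{"travel":[0,0,0],"twist":-7,"jaw":91},{"travel":[0,0,0],"twist":-14,"jaw":91},{"travel":[0,0,0],"twist":-21,"jaw":91},{"travel":[0,0,0],"twist":-28,"jaw":91},{"travel":[0,0,0],"twist":-35,"jaw":91}]' >/dev/null; python3 -m creep '[{"travel":[0,0,0],"twist":-7,"jaw":91},{"travel":[0,0,0],"twist":-14,"jaw":91},{"travel":[0,0,0],"twist":-19.5,"jaw":91},{"travel":[0,0,0],"twist":-19.5,"jaw":91}]'; python3 -c "
from h import *
go((.53,-.2962,.1),85.1)"
```

```text
time: 51.4
position: [0.4786, -0.3117, 0.1618]
eef_rot: [0.736, 0.677, -0.0, 0.0]
force: [-0.9, 0.6, 0.0]
gripper_width: 0.0908
t=51.40 pos [ 0.4786 -0.3117  0.1618] tilt 0.0 yaw 85.2 -> travel [19.7 49.9 61.8] twist 0.1 j6 -0.51 w 0.0908 F [-0.9  0.6  0. ]
```

```bash
python3 -m creep '[{"travel":[10,25,10],"twist":0,"jaw":91.2},{"travel":[18,46,30],"twist":0,"jaw":91.2},{"travel":[19.7,50,60],"twist":0,"jaw":91.2},{"travel":[19.7,50,85],"twist":0,"jaw":91.2},{"travel":[19.7,50,90],"twist":0,"jaw":91.2}]'; python3 -m creep '[{"travel":[0,0,0],"twist":0,"jaw":91.2},{"travel":[0,0,0],"twist":0,"jaw":91.2},{"travel":[0,0,0],"twist":0,"jaw":91.2}]' | sed -n '1,5p'
python3 - <<'E'
from h import *
import pickle
go((.53,-.2962,.05),85.1)
c=r.calibration("wrist");im=r.read_camera("wrist"); cv2.imwrite("pics/w23.png",im); pickle.dump(c,open("w23.pkl","wb"))
E
```

```text
time: 51.82
position: [0.5279, -0.2945, 0.0675]
eef_rot: [0.737, 0.676, -0.001, -0.004]
force: [-0.6, 1.1, -1.2]
gripper_width: 0.0909
time: 52.07
position: [0.5311, -0.2972, 0.0738]
eef_rot: [0.737, 0.676, 0.0, 0.002]
force: [-0.8, 0.3, 0.3]
gripper_width: 0.0913
t=52.07 pos [ 0.5311 -0.2972  0.0738] tilt 0.2 yaw 85.0 -> travel [ 0.9 -1.3 23.8] twist -0.1 j6 -0.44 w 0.0913 F [-0.8  0.3  0.3]
```

View pics/w23.png

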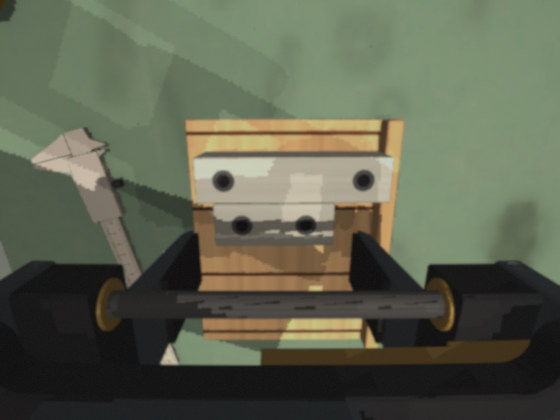

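Clear view: short bar's top (213–335, 203–244) under the long bar (195–391, 157–205). Measure the centre relative to the tool.

Run:
```python
from h import *
import pickle
im=cv2.imread("pics/w23.png"); cv2.imwrite("pics/w23z.png",cv2.resize(im[140:270,170:420],None,fx=3.1,fy=3.1,interpolation=cv2.INTER_CUBIC))
```

```text
(no output)
```

View pics/w23z.png

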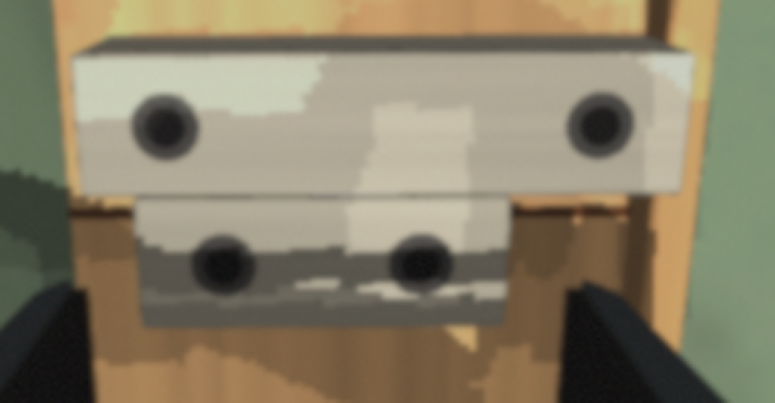

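Run:
```python
from h import *
import pickle
c=pickle.load(open("w23.pkl","rb")); z=lambda *q:[(x/3.1+170,y/3.1+140) for x,y in q]
P=onz(c,z((134,198),(510,197),(503,325),(144,326)),.04)[:,:2]; print(P.round(4),P.mean(0),[np.linalg.norm(P[i]-P[i-1]).round(4) for i in range(4)])
d=P[1]-P[0];print(np.degrees(np.arctan2(d[1],d[0])))
a=np.radians(-4.8);v=np.array([-np.sin(a),np.cos(a)])
go((*(P.mean(0)-.008*v),.03),85.2)
```

```text
[[ 0.4906 -0.269 ]
 [ 0.5745 -0.2762]
 [ 0.572  -0.3072]
 [ 0.4884 -0.3001]] [ 0.53138699 -0.28814443] [np.float64(0.0311), np.float64(0.0842), np.float64(0.0311), np.float64(0.0839)]
-4.880571844652601
t=52.12 pos [ 0.5311 -0.2972  0.0739] tilt 0.22 yaw 85.0 -> travel [ 1.1 -0.6 43.9] twist -0.2 j6 -0.44 w 0.0911 F [-0.1 -0.  -0.3]
```

```bash
python3 -m creep '[{"travel":[1,-0.6,10],"twist":-0.1,"jaw":91.2},{"travel":[1,-0.6,20],"twist":-0.1,"jaw":91.2},{"travel":[1,-0.6,26],"twist":-0.1,"jaw":91.2},{"travel":[1,-0.6,26],"twist":-0.1,"jaw":91.2},{"travel":[1,-0.6,26],"twist":-0.1,"jaw":91.2}]';  python3 - <<'E'
from h import *
import pickle
go((.5307,-.2961,.03),85.1)
c=r.calibration("wrist");im=r.read_camera("wrist"); cv2.imwrite("pics/w24z.png",cv2.resize(im[120:320,120:440],None,fx=2.4,fy=2.4,interpolation=cv2.INTER_CUBIC))
E
```

```text
time: 52.53
position: [0.5292, -0.295, 0.0451]
eef_rot: [0.736, 0.677, -0.0, -0.001]
force: [-0.6, -0.8, 0.1]
gripper_width: 0.0913
t=52.53 pos [ 0.5292 -0.295   0.0451] tilt 0.09 yaw 85.2 -> travel [-0.9  1.6 15.1] twist 0.1 j6 -0.44 w 0.0913 F [-0.6 -0.8  0.1]
```

View pics/w24z.png

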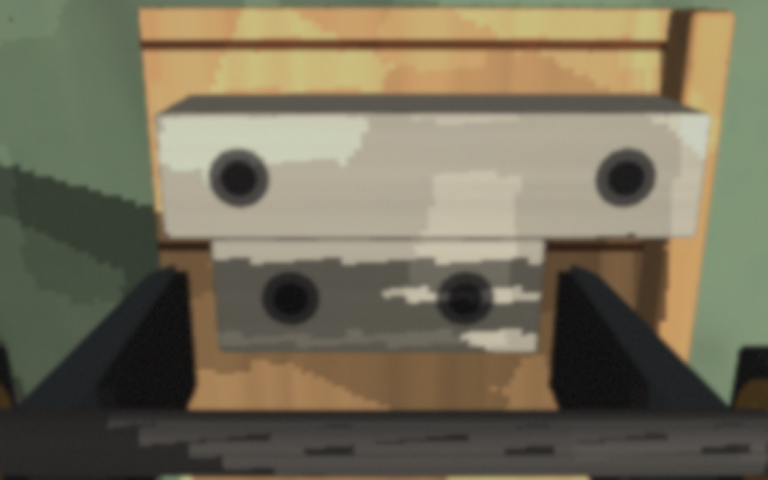

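Bar between the fingers, gaps about 20 px left and 10 px right; correct 1.5 mm and go down carefully.

```bash
python3 -m creep '[{"travel":[-1,1.5,0],"twist":0,"jaw":91.2},{"travel":[-1,1.5,3],"twist":0,"jaw":91.2},{"travel":[-1,1.5,6],"twist":0,"jaw":91.2},{"travel":[-1,1.5,8],"twist":0,"jaw":91.2},{"travel":[-1,1.5,8],"twist":0,"jaw":91.2}]'; python3 -c "
from h import *
go((.5307,-.2961,.025),85.1)"
```

```text
time: 53.0
position: [0.5306, -0.2962, 0.0372]
eef_rot: [0.736, 0.677, -0.0, -0.001]
force: [-0.0, 1.0, -0.0]
gripper_width: 0.0915
t=53.00 pos [ 0.5306 -0.2962  0.0372] tilt 0.06 yaw 85.2 -> travel [ 0.1  0.1 12.2] twist 0.1 j6 -0.44 w 0.0915 F [-0.  1. -0.]
```

```bash
python3 -m creep '[{"travel":[0,0,4],"twist":0,"jaw":91.2},{"travel":[0,0,8],"twist":0,"jaw":91.2},{"travel":[0,0,12],"twist":0,"jaw":91.2},{"travel":[0,0,14],"twist":0,"jaw":91.2},{"travel":[0,0,14],"twist":0,"jaw":91.2}]';python3 -m creep '[{"travel":[0,0,0],"twist":0,"jaw":88},{"travel":[0,0,0],"twist":0,"jaw":84},{"travel":[0,0,0],"twist":0,"jaw":78},{"travel":[0,0,0],"twist":0,"jaw":74},{"travel":[0,0,0],"twist":0,"jaw":74}]' 35
```

```text
time: 53.42
position: [0.5306, -0.2961, 0.0231]
eef_rot: [0.736, 0.677, -0.0, -0.001]
force: [-0.5, -0.4, -0.3]
gripper_width: 0.0915
time: 53.83
position: [0.5309, -0.2964, 0.0239]
eef_rot: [0.736, 0.677, -0.0, -0.0]
force: [-0.8, -0.6, -0.8]
gripper_width: 0.0847
```

Gripped by its ends. Lift slightly, shift 29 mm right into the middle lane, and set down.

```bash
python3 -m creep '[{"travel":[0,0,-3],"twist":0,"jaw":74},{"travel":[-2,0,-5],"twist":0,"jaw":74},{"travel":[-8,0,-5],"twist":0,"jaw":74},{"travel":[-18,0,-5],"twist":0,"jaw":74},{"travel":[-28,0,-5],"twist":0,"jaw":74}]';python3 -m creep '[{"travel":[-1,0,0],"twist":0,"jaw":74},{"travel":[-1,0,2],"twist":0,"jaw":74},{"travel":[-1,0,4],"twist":0,"jaw":74},{"travel":[-1,0,5],"twist":0,"jaw":74},{"travel":[-1,0,5],"twist":0,"jaw":74}]'
python3 - <<'E'
from h import *
import pickle
c=r.calibration("wrist");im=r.read_camera("wrist"); pickle.dump(c,open("w25.pkl","wb")); cv2.imwrite("pics/w25z.png",cv2.resize(im[120:320,120:440],None,fx=2.4,fy=2.4,interpolation=cv2.INTER_CUBIC))
E
```

```text
time: 54.25
position: [0.5287, -0.3252, 0.0289]
eef_rot: [0.736, 0.677, -0.0, 0.0]
force: [-0.9, -0.5, -3.0]
gripper_width: 0.0848
time: 54.67
position: [0.5285, -0.3251, 0.0239]
eef_rot: [0.736, 0.677, -0.0, -0.0]
force: [-0.4, 0.9, -1.0]
gripper_width: 0.0846
```

View pics/w25z.png

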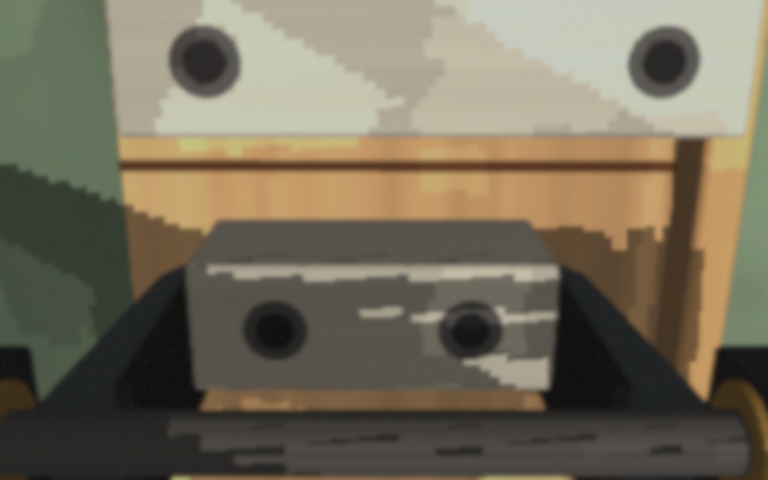

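Bar is down in the middle lane, clear of the long bar. Release, lift, turn and regrip across the width.

```bash
python3 -m creep '[{"travel":[0,0,0.5],"twist":0,"jaw":74},{"travel":[0,0,0.5],"twist":0,"jaw":91},{"travel":[0,0,0.5],"twist":0,"jaw":91},{"travel":[0,0,0.5],"twist":0,"jaw":91},{"travel":[0,0,0.5],"twist":0,"jaw":91}]' | sed -n '2p;4,5p';python3 -m creep '[{"travel":[0,0,-10],"twist":0,"jaw":91},{"travel":[0,0,-30],"twist":0,"jaw":91},{"travel":[0,0,-60],"twist":0,"jaw":91},{"travel":[0,0,-90],"twist":0,"jaw":91},{"travel":[0,0,-110],"twist":0,"jaw":91}]' | sed -n '2p;4,5p'; python3 -m creep '[{"travel":[0,-25,0],"twist":7,"jaw":80},{"travel":[0,-50,0],"twist":14,"jaw":70},{"travel":[0,-50,0],"twist":21,"jaw":52},{"travel":[0,-50,0],"twist":28,"jaw":52},{"travel":[0,-50,0],"twist":35,"jaw":52}]' | sed -n '2p';python3 -m creep '[{"travel":[0,0,0],"twist":7,"jaw":52},{"travel":[0,0,0],"twist":14,"jaw":52},{"travel":[0,0,0],"twist":21,"jaw":52},{"travel":[0,0,0],"twist":28,"jaw":52},{"travel":[0,0,0],"twist":35,"jaw":52}]' | sed -n '2p'; python3 -m creep '[{"travel":[0,0,0],"twist":7,"jaw":52},{"travel":[0,0,0],"twist":14,"jaw":52},{"travel":[0,0,0],"twist":19.5,"jaw":52},{"travel":[0,0,0],"twist":19.5,"jaw":52}]' | sed -n '2p'
python3 - <<'E'
from h import *
import pickle
go((.53,-.318,.06),-4.8)
c=r.calibration("wrist");im=r.read_camera("wrist"); pickle.dump(c,open("w26.pkl","wb")); cv2.imwrite("pics/w26z.png",cv2.resize(im[20:240,130:400],None,fx=2.7,fy=2.7,interpolation=cv2.INTER_CUBIC))
E
```

```text
position: [0.5288, -0.3252, 0.0234]
force: [-1.0, 0.3, -0.3]
gripper_width: 0.091
position: [0.5296, -0.3259, 0.1371]
force: [0.5, -0.0, -0.4]
gripper_width: 0.0915
position: [0.4785, -0.3212, 0.1345]
position: [0.4789, -0.3212, 0.1342]
position: [0.479, -0.3212, 0.1341]
t=56.72 pos [ 0.479  -0.3212  0.1341] tilt 0.06 yaw -4.4 -> travel [50.6 -7.1 74.2] twist 0.4 j6 1.04 w 0.0522 F [ 0.3 -0.9  0. ]
```

View pics/w26z.png

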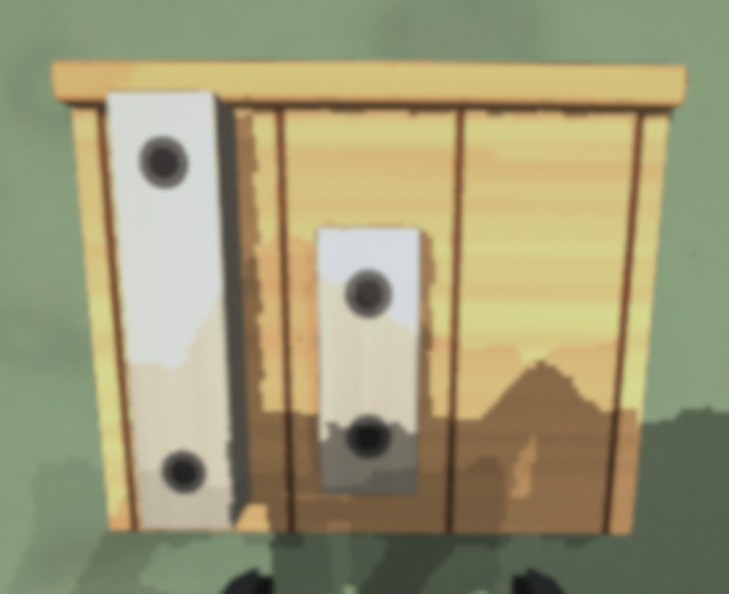

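Short bar stands in the middle lane: top corners (317,228), (420,228), (416,493), (320,492) in the zoom, lane lines at 282 and 461. Measure.

Run:
```python
from h import *
import pickle
c=pickle.load(open("w26.pkl","rb")); z=lambda *q:[(x/2.7+130,y/2.7+20) for x,y in q]
L=onz(c,z((103,108),(282,109),(461,110),(639,112)),.004)[:,:2]; print(L.round(4))
d=L[0]-L[3]; v=d/np.linalg.norm(d); u=np.array([v[1],-v[0]]); print("yaw",np.degrees(np.arctan2(u[1],u[0])))
M1=(L[1]+L[2])/2
B=onz(c,z((317,228),(420,228),(320,493),(417,493)),.04)[:,:2]; b=B.mean(0); print(b,((b-M1)@u).round(4),((b-M1)@v).round(4)); 
for x in (B[0]-B[2],B[1]-B[3]): print(np.degrees(np.arctan2(x[1],x[0])).round(1),np.linalg.norm(x))
go((*b,.025),-5)
```

```text
[[ 0.6172 -0.2346]
 [ 0.6119 -0.2942]
 [ 0.607  -0.3537]
 [ 0.6021 -0.413 ]]
yaw -4.839961822690653
[ 0.52895374 -0.31706904] -0.0808 0.0001
-5.2 0.08371525346773599
-4.5 0.08369747909449064
t=56.77 pos [ 0.4789 -0.3212  0.134 ] tilt 0.05 yaw -4.2 -> travel [ 49.5  -7.8 109.1] twist 0.8 j6 1.03 w 0.0517 F [ 0.1 -0.1 -0.4]
```

```bash
python3 -m creep '[{"travel":[25,-4,10],"twist":0.6,"jaw":48},{"travel":[49,-7.5,30],"twist":0.6,"jaw":48},{"travel":[49.5,-7.8,55],"twist":0.6,"jaw":48},{"travel":[49.5,-7.8,75],"twist":0.6,"jaw":48},{"travel":[49.5,-7.8,80],"twist":0.6,"jaw":48}]' >/dev/null; python3 -m creep '[{"travel":[0,0,0],"twist":0,"jaw":48},{"travel":[0,0,0],"twist":0,"jaw":48}]'
python3 - <<'E'
from h import *
go((.529,-.3171,.022),-4.9)
im=r.read_camera("wrist"); cv2.imwrite("pics/w27z.png",cv2.resize(im[90:330,150:430],None,fx=2.4,fy=2.4,interpolation=cv2.INTER_CUBIC))
E
```

```text
time: 57.35
position: [0.5291, -0.3174, 0.0542]
eef_rot: [0.999, -0.042, 0.0, 0.0]
force: [0.2, 0.4, -0.2]
gripper_width: 0.0482
t=57.35 pos [ 0.5291 -0.3174  0.0542] tilt 0.07 yaw -4.9 -> travel [-0.2 -0.3 32.2] twist 0.0 j6 1.10 w 0.0482 F [ 0.2  0.4 -0.2]
```

View pics/w27z.png

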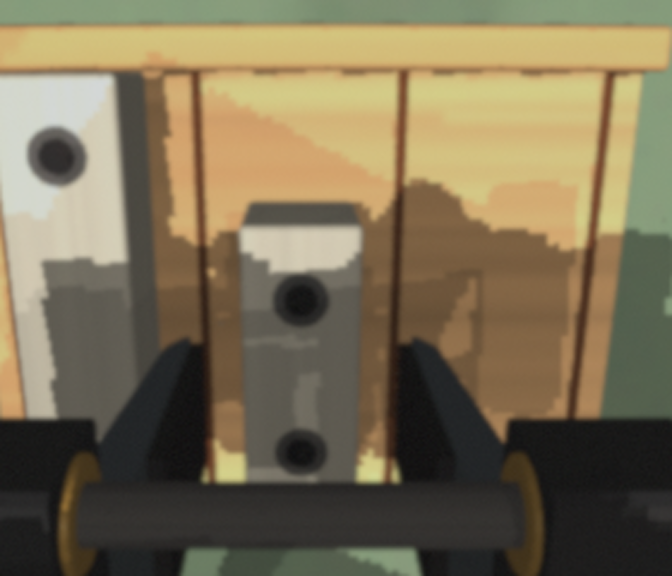

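Bar (240–360) centred between the fingers (209–399), and the left finger is clear of the long bar. Go down, grip, and push to the rail (about 38 mm).

```bash
python3 -m creep '[{"travel":[0,0,10],"twist":0,"jaw":48},{"travel":[0,0,20],"twist":0,"jaw":48},{"travel":[0,0,29],"twist":0,"jaw":48},{"travel":[0,0,31],"twist":0,"jaw":48},{"travel":[0,0,31],"twist":0,"jaw":48}]' | sed -n '2p;4,5p'; python3 -m creep '[{"travel":[0,0,0],"twist":0,"jaw":40},{"travel":[0,0,0],"twist":0,"jaw":30},{"travel":[0,0,0],"twist":0,"jaw":20},{"travel":[0,0,0],"twist":0,"jaw":20},{"travel":[0,0,0],"twist":0,"jaw":20}]' 40 | sed -n '2p;4,5p'; python3 -m creep '[{"travel":[6,0,0],"twist":0,"jaw":20},{"travel":[14,0,0],"twist":0,"jaw":20},{"travel":[22,0,0],"twist":0,"jaw":20},{"travel":[30,0,0],"twist":0,"jaw":20},{"travel":[32,0,0],"twist":0,"jaw":20}]' | sed -n '2p;4,5p'
```

```text
position: [0.5279, -0.3166, 0.0211]
force: [0.1, -0.3, 0.2]
gripper_width: 0.0478
position: [0.529, -0.3173, 0.0228]
force: [0.6, 0.3, 1.4]
gripper_width: 0.0318
position: [0.5623, -0.3201, 0.0228]
force: [-5.0, -0.4, 6.8]
gripper_width: 0.032
```

```bash
for i in 1 2 3 4; do python3 -m creep '[{"travel":[1,0,-0.1],"twist":0,"jaw":20},{"travel":[1.5,0,-0.1],"twist":0,"jaw":20},{"travel":[1.5,0,-0.1],"twist":0,"jaw":20}]' | sed -n '2p;4p'; done
```

```text
position: [0.5625, -0.3201, 0.0227]
force: [-3.6, 0.5, 4.1]
position: [0.5639, -0.3201, 0.0227]
force: [-3.8, 0.2, 5.3]
position: [0.5654, -0.3202, 0.0228]
force: [-4.2, -0.4, 5.0]
position: [0.5668, -0.3203, 0.0228]
force: [-2.9, 0.6, 4.5]
```

```bash
for i in 1 2; do python3 -m creep '[{"travel":[1,0,0],"twist":0,"jaw":20},{"travel":[1.5,0,0],"twist":0,"jaw":20},{"travel":[1.5,0,0],"twist":0,"jaw":20}]' | sed -n '2p;4p'; done
```

```text
position: [0.567, -0.3203, 0.0228]
force: [-5.2, 0.6, 5.8]
position: [0.567, -0.3203, 0.0228]
force: [-8.9, 0.8, 8.9]
```

At the rail. Ease off, release gently, lift.

```bash
python3 -m creep '[{"travel":[-1.5,0,-0.5],"twist":0,"jaw":20},{"travel":[-1.5,0,-0.5],"twist":0,"jaw":34},{"travel":[-1.5,0,-0.5],"twist":0,"jaw":38},{"travel":[-1.5,0,-0.5],"twist":0,"jaw":42},{"travel":[-1.5,0,-0.5],"twist":0,"jaw":44}]' | sed -n '1,5p';python3 -m creep '[{"travel":[0,0,0],"twist":0,"jaw":44},{"travel":[0,0,0],"twist":0,"jaw":44},{"travel":[0,0,0],"twist":0,"jaw":44},{"travel":[0,0,0],"twist":0,"jaw":44},{"travel":[0,0,-5],"twist":0,"jaw":44}]' | sed -n '2p;4,5p';python3 -m creep '[{"travel":[0,0,-15],"twist":0,"jaw":44},{"travel":[0,0,-30],"twist":0,"jaw":44},{"travel":[0,0,-50],"twist":0,"jaw":44},{"travel":[0,0,-80],"twist":0,"jaw":44}]' | sed -n '2p;4,5p'; python3 -m creep '[{"travel":[-20,0,-40],"twist":0,"jaw":50},{"travel":[-60,0,-70],"twist":0,"jaw":60},{"travel":[-90,0,-80],"twist":0,"jaw":60},{"travel":[-90,0,-80],"twist":0,"jaw":60},{"travel":[-90,0,-80],"twist":0,"jaw":60}]' | sed -n '1,2p'
python3 - <<'E'
from h import *
import pickle
c=r.calibration("wrist");im=r.read_camera("wrist"); pickle.dump(c,open("w28.pkl","wb")); cv2.imwrite("pics/w28z.png",cv2.resize(im[20:240,130:400],None,fx=2.7,fy=2.7,interpolation=cv2.INTER_CUBIC))
E
```

```text
time: 60.57
position: [0.5688, -0.3204, 0.023]
eef_rot: [0.999, -0.043, 0.0, 0.0]
force: [-0.8, 0.4, -0.4]
gripper_width: 0.0434
position: [0.5674, -0.32, 0.0275]
force: [-1.0, -0.2, -0.3]
gripper_width: 0.0442
position: [0.5667, -0.3196, 0.1073]
force: [1.3, 0.1, 0.5]
gripper_width: 0.0442
time: 61.73
position: [0.4776, -0.313, 0.1905]
```

View pics/w28z.png

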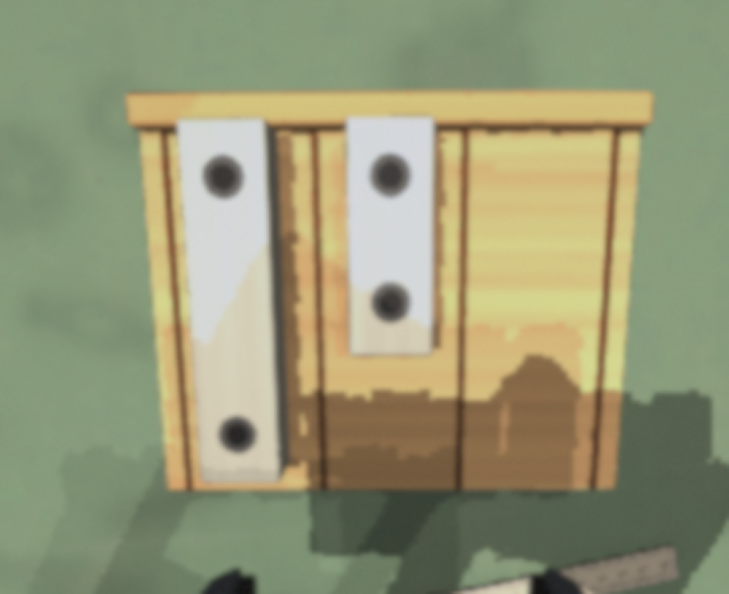

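Both bars lie against the rail, side by side in the left and middle lanes. Wait a second, then check again numerically, including the bystanders.

```bash
for i in 1 2 3; do python3 -m creep '[{"travel":[0,0,0],"twist":0,"jaw":60},{"travel":[0,0,0],"twist":0,"jaw":60},{"travel":[0,0,0],"twist":0,"jaw":60},{"travel":[0,0,0],"twist":0,"jaw":60},{"travel":[0,0,0],"twist":0,"jaw":60}]' | sed -n '1p'; done
python3 - <<'E'
from h import *
c=r.calibration("wrist");im=r.read_camera("wrist"); z=lambda *q:[(x/2.7+130,y/2.7+20) for x,y in q]
cv2.imwrite("pics/w29z.png",cv2.resize(im[20:240,130:400],None,fx=2.7,fy=2.7,interpolation=cv2.INTER_CUBIC))
L=onz(c,z((164,132),(315,132),(465,132),(615,133)),.004)[:,:2]
d=L[0]-L[3]; v=d/np.linalg.norm(d); u=np.array([v[1],-v[0]]); print("yaw",np.degrees(np.arctan2(u[1],u[0])).round(2),L.round(4).tolist())
for n,P,M in (("long",z((178,121),(265,120),(202,482),(283,481)),(L[0]+L[1])/2),("short",z((347,118),(434,118),(350,354),(433,354)),(L[1]+L[2])/2)):
  B=onz(c,P,.04)[:,:2]; b=B.mean(0); print(n,b.round(4),((b-M)@u).round(4),((b-M)@v).round(4),[np.degrees(np.arctan2(x[1],x[0])).round(1) for x in (B[0]-B[2],B[1]-B[3])])
cv2.imwrite("pics/top9.png",r.read_camera("top"))
print(r.get_state()["force"])
E
```

```text
time: 62.2
time: 62.62
time: 63.03
yaw -5.04 [[0.6164, -0.2335], [0.611, -0.2931], [0.6059, -0.3522], [0.6007, -0.4115]]
long [ 0.5467 -0.2579] -0.0673 -0.0005 [np.float64(-4.8), np.float64(-4.2)]
short [ 0.5669 -0.3195] -0.0417 -0.0005 [np.float64(-5.0), np.float64(-4.4)]
[-0.25244862  0.62481563  0.50789689]
```

View pics/top9.png

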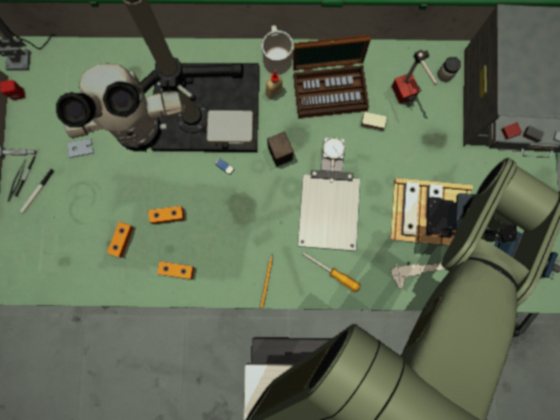

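View pics/w29z.png

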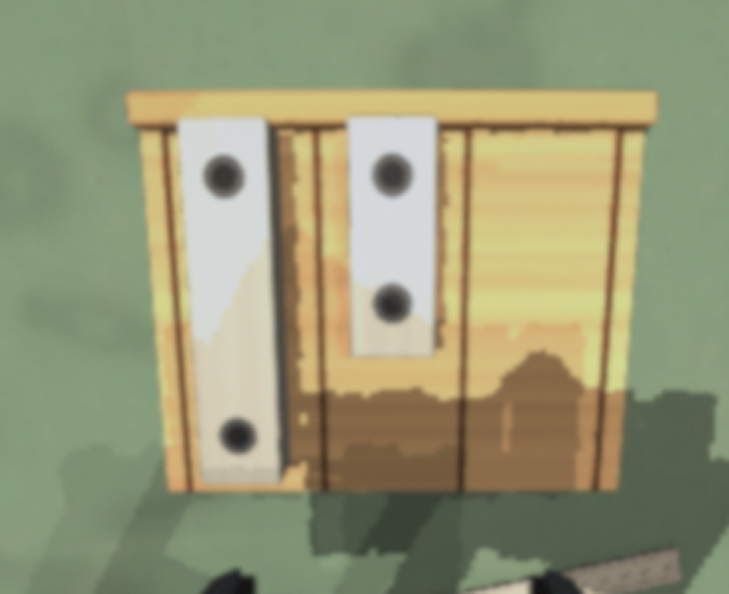

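Both bars are at rest, within 1 mm of where they should be. Block (281,149), eraser (225,166), screwdriver (332,272) and the orange look-alikes are where they were at the start. Handing in.

```bash
python3 -c "
from station import r
print(r.job_done())"
```

```text
the job is handed in; nothing more can be done
None
```

The job is handed in, at about 63 s of the allowed 210 s. Only the long and short bars were present; there was no middle bar.

- **Checks:** each bar had its long side and then one end pushed against the fence and held for over 2 s. Each push ended at a hard stop. The contact's stem showed behind the fence in both end checks and in the short bar's side check. For the long bar's side check I relied on the hard stop and the view of the bar against the fence; the short bar later stopped at the same point.
- **Rack:** the long bar is in the left lane and the short bar in the middle lane.
- **Knock:** after I first laid the short bar at the rail, it was knocked about 40 mm, up against the long bar. I took it by its ends, put it back in its lane, regripped it and pushed it to the rail again. The long bar had not moved.

In the last look both bars were at rest and released:

| Bar | Centre to rail | Expected | Off the lane's middle | Angle to the lane |
|---|---|---|---|---|
| Long | 67.3 mm | 67.5 mm | 0.5 mm | under 1° |
| Short | 41.7 mm | 42.5 mm | 0.5 mm | under 1° |

The short bar's 0.8 mm difference is within camera error. The robot was clear of everything, and by eye the block, eraser, screwdriver and orange look-alikes had not moved. My readings of the rack's direction varied between about −4.2° and −5.0°, well inside the tolerance. No other check failed.

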